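Load inspected ceramic rings into the magazine and press the column down

ROBOT

A 6-joint arm with a two-finger parallel gripper is mounted at the origin on the work surface. World frame = base frame: x ahead of the robot, y to its left, z up, the work surface at z = 0. Lengths are in mm, angles in rad, forces in N, time in s.
With the tool pointing down it reaches from about 350 to 975 mm from the base axis. Payload 7.1 kg.
Tool frame: the origin (TCP) lies midway between the tips of the shut fingers; the grasp point (between the pads) lies ctrl.grip_point_offset behind it (ctrl.grip_point_offset is the distance from the TCP to the grasp point, in mm); z points along the fingers, y is the line along which they close (so a half turn about z gives the same grasp; the last joint's range is limited). The gripper opens to 88 mm and grips with 3 to 60 N. Pads are 20 mm wide; open, the fingers measure 115 mm over their backs; the gripper's body (75 mm by 178 mm) begins 61 mm behind the grasp point.
Start: joints at [-1.275, 0.423, 1.63, -0, 1.089, -0.019], TCP at [193.534, -594.264, 222.675] pointing down, gripper open.
Joint ranges: [-3, 3], [-0.9, 2.11], [0.09, 2.58], [-1.31, 4.45], [0.11, 2.69], [-2.54, 2.54]. Speed limits (rad/s): [2.39, 2.39, 3.01, 3.14, 3.14, 3.14].

INTERFACE

Orientations are given as a rotation vector (axis times angle).
In Python, from workcell import ctrl gives the robot as it stands.
- The arm moves only by the tool apply_moves, never from a script. Its argument "targets" is a list of rows, each an object of numbers: "tx", "ty", "tz": the shift along the world's x, y, z in m; "spin": the turn about the world's z in degrees. In form: [{"tx": .., "ty": .., "tz": .., "spin": ..}, ...]. A call has exactly 8 rows; each row is the pose to reach, as a shift and turn from the pose commanded when the call began; what a row does not reach only later rows make up. A row lasts 1/10 s, in which the tool goes at most 50 mm and 8.59 degrees, less where a joint would pass 70% of its speed; a pose out of reach is approached as far as the arm can. A call with a gripper value outside its range is refused whole. "gripper" is the closure, from -1 (fully open) to 1 (shut), set as the call begins (left out, the last holds). The fingers move at their own pace and stop on an object; the grip force is fixed at half the most. Time passes only in rows, so rows that repeat a pose let the fingers close, or fill a call up. It gives the time, the measured TCP pose, the force, the opening and the grip force at its end, in the units of the state.
- ctrl.get_obs(): the state, without advancing time (a new reading comes with each control period).
- ctrl.get_image(name): name is "side" or "top"; returns the picture (400x640x3 uint8, red, green, blue); there is no depth.
- ctrl.get_calibration(name): a dict with "fov_y" (degrees; the focal length in pixels is half the picture's height over the tangent of half this angle, whatever the lens; pixels are square), "cx", "cy" (the principal point, pixels), "dist" ([k1, k2, p1, p2, k3] as OpenCV has them; the pictures are not rectified), "rvec" (rotation vector, rad) and "tvec" (3), from world to camera coordinates, as OpenCV has them. Camera axes: x right, y down, z forward; pixel columns grow to the right and rows downward; lengths in mm; the calibration is good to about 2 mm. A picture is of the moment at which its call begins. get_calibration takes no time and is no camera call.
- ctrl.close_job(): hands the job in; it is judged then, once.
Trained networks look in the newest picture that a camera, given by its name, has taken for a name from the list of things; names that differ only in an ending like _2 or _b are one class to them, and where a whole thing is asked for, a point or a joint stands for the part that bears it (a point fixed in the world has none). Each returns a list of dicts, best first, with "score" (0 to 1); they miss things now and then, are a little off and sometimes report something else, mostly with a low value. They report only what shows in the picture. A call takes as long as a camera call. They do not tell look-alikes from the thing itself.
- ctrl.outline_of(name, camera): "pixels" (400x640 bool, what is visible of it) and "box" ([left, top, right, bottom] in pixels, round what is visible of it).
- ctrl.pinpoint(name, camera): "uv" ([column, row] in pixels: a listed point, or the origin of a listed thing).
The state is a dict: "t": time; "qpos": joint angles; "qvel": joint speeds; "joint_torque": joint torques, N m; "ee_pos": TCP position; "orientation": TCP orientation; "ft_force": force on the tool from outside, world axes, zero at the start; "moment": the same for the moment, N m; "width": finger opening in mm; "grasp_force": force on a finger pad.
Only numpy, scipy, OpenCV 4.12 (cv2) and the standard library are available. Lean on these libraries where they do the work, as an engineer would, in place of code of your own. Each camera call takes 0.05 s, during which the arm holds its last target. There are 200 camera calls.

TASK

The inspected ceramic rings lying on the bench belong in the magazine, the open sleeve on the hand press's slide: draw the slide out from under the ram, drop in every ring so that they lie flat as one column, push the slide fully home under the ram and press the pedal down to its stop to drive the column down. Then let the pedal come up, draw the slide fully out again and put the cover on so that its flange sits flat on the magazine's rim. Work the pedal only while the slide is fully home, and leave the other things on the bench where they are.

Things in the scene. Friction and masses are not known exactly. Their poses are not given: they have to be found in the camera images.
- ring1: flat ring of cream-white ceramic, 60 mm outside and 36 mm inside diameter, 10 mm thick, about 70 g, lying flat on the bench; three to five of these equal rings are present (an absent one reads None from the start). Origin at the ring's very centre (5 mm above the bench when it lies flat); z is the ring's axis, either face may be up
- ring2: flat ring of cream-white ceramic, 60 mm outside and 36 mm inside diameter, 10 mm thick, about 70 g, lying flat on the bench; three to five of these equal rings are present (an absent one reads None from the start). Origin at the ring's very centre (5 mm above the bench when it lies flat); z is the ring's axis, either face may be up
- ring3: flat ring of cream-white ceramic, 60 mm outside and 36 mm inside diameter, 10 mm thick, about 70 g, lying flat on the bench; three to five of these equal rings are present (an absent one reads None from the start). Origin at the ring's very centre (5 mm above the bench when it lies flat); z is the ring's axis, either face may be up
- ring4: flat ring of cream-white ceramic, 60 mm outside and 36 mm inside diameter, 10 mm thick, about 70 g, lying flat on the bench; three to five of these equal rings are present (an absent one reads None from the start). Origin at the ring's very centre (5 mm above the bench when it lies flat); z is the ring's axis, either face may be up
- ring5: flat ring of cream-white ceramic, 60 mm outside and 36 mm inside diameter, 10 mm thick, about 70 g, lying flat on the bench; three to five of these equal rings are present (an absent one reads None from the start). Origin at the ring's very centre (5 mm above the bench when it lies flat); z is the ring's axis, either face may be up
- cover: magazine cover, bare aluminium, about 160 g: round flange 84 mm in diameter, 7 mm thick; below it a plug 58 mm in diameter, 35 mm long, chamfered foot; on top a round knob 26 mm in diameter. It stands on its plug. Origin on the axis at the flange's underside (35 mm above the bench); knob from z = +7 to +28 mm. When seated the origin lies at the point 'mouth'
- mouth (a point): mouth centre of the magazine, an upright aluminium sleeve fixed on the press's slide; in the rim's plane, 134 mm above the bench. Bore 63 mm, widening to 71 mm over the top 7 mm; rim 86 mm outside, sleeve 74 mm. Axes of the press: the slide comes out along -y, column at +x, pedal towards -x. When home it lies right under the ram's 50 mm foot, 12 mm above the rim; drawn out it is free from above
- handle (a point): top centre of the slide's upright black grip, 26 mm in diameter, which spans 50 to 115 mm above the bench; 115 mm from the magazine's axis on its -y side; it moves with the slide
- slide (a joint): how far the slide is drawn out, m: 0 = home under the ram (stop), 0.17 = fully out (stop); it stays where it is left, about 3 N of friction. Starts within 0.06 of home
- pedal (a joint): angle of the press's hinged pedal, rad: 0 = up (it springs back), 0.58 = down at its stop. It drives the ram down 90 mm per rad, so that the ram's foot ends 40 mm below the magazine's rim; with the slide not home the ram would strike the rim. About 3 N on the pad to start, 10 to 15 N at the stop
- pad (a point): centre of the top of the pedal's rubber pad, 64 x 68 mm, about 320 mm above the bench when up, 190 mm at the stop. It swings about a level hinge 230 mm from it towards the press's +x, 240 mm above the bench, so it stays within 20 mm of one upright line. When up it slopes 17 degrees, its hinge side lower; at the stop as much the other way
- floor (a joint): how far the magazine's floor is pushed down, m (at most 0.034). The floor is a disc held by 7 N of friction: at 0 it lies 58 mm below the rim and carries the rings without moving (three reach to 28 mm, five to 8 mm below the rim). The press drives rings and floor down until the top ring lies about 40 mm below the rim: room for the cover's plug
- tape: bystander: roll of white tape lying flat, 80 mm outside, 66 mm inside, 19 mm tall; origin at its underside
- mount: bystander: black round specimen mount, 40 mm in diameter, 20 mm tall; origin at its underside
- slidebox: bystander: grey and white box for glass slides, 77 x 102 x 32 mm; origin at its underside
- solvent: bystander: white bottle, 64 mm in diameter, 150 mm tall; origin at its underside
- canister: bystander: black lens canister, 45 mm in diameter, 68 mm tall; origin at its underside
- eyepiece: bystander: black and steel microscope eyepiece standing on its end, 44 mm in diameter, 56 mm tall; origin at its underside
Not all that is in view belongs to the job. What is shaped like the ring3 but black, brown or pink is not meant.

How it is judged (in metres and radians):
On the way, in this order (a step that is already met when the one before it is completed fails the run):
1. every ring lies flat inside the magazine (horizontal distance between each of ring1, ring2, ring3, ring4, ring5 and mouth below 0.006 m and z of each of ring1, ring2, ring3, ring4, ring5 in the frame of mouth below -0.009 m and angle between the z axis of each of ring1, ring2, ring3, ring4, ring5 and the z axis of mouth, either way round below 0.12 rad), for 0.3 s.
2. with the slide home and the rings in, the pedal is pressed down to its stop (all of step 1 and value of joint slide below 0.006 m and value of joint pedal above 0.55 rad), for 0.2 s.
At the end, for the whole second after the job is handed in: every ring flat in the magazine (0.12 rad, centred to 6 mm), its centre over 41 mm below the rim; slide out over 155 mm; pedal up (under 0.08 rad); cover seated: flange within 3 mm above and 4 mm below the rim, centred to 6 mm, tilt under 0.08 rad; rings and cover at rest (horizontal distance between each of ring1, ring2, ring3, ring4, ring5, cover and mouth below 0.006 m and z of each of ring1, ring2, ring3, ring4, ring5 in the frame of mouth below -0.041 m and angle between the z axis of each of ring1, ring2, ring3, ring4, ring5 and the z axis of mouth, either way round below 0.12 rad and linear speed of each of ring1, ring2, ring3, ring4, ring5, cover below 0.03 m/s and value of joint slide above 0.155 m and value of joint pedal below 0.08 rad and z of cover in the frame of mouth between -0.004 and 0.003 m and angle between cover's own z axis and vertical below 0.08 rad); the robot touches nothing.
It fails at once if the pedal is worked (beyond 0.13 rad) while the slide is not home (more than 12 mm out) (value of joint pedal above 0.13 rad and value of joint slide above 0.012 m).
It fails at once if a bystander is moved by more than 50 mm or knocked over (distance of any of tape, mount, slidebox, solvent, canister, eyepiece from where it was at the start of the episode above 0.05 m or angle between any of tape, mount, slidebox, solvent, canister, eyepiece's own z axis and vertical above 0.6 rad).
Of ring1, ring2, ring3, ring4, ring5 only 3 to 5 are there at a start; the rules pass over those that are not, and their reading is None.
At some moment in a run one of ring1, ring2, ring3, ring4, ring5, cover may be knocked a few centimetres aside while the robot is not near it.
It also fails if it takes over 210 s, if anything falls off the work surface, if the arm or the gripper's body presses on something with over 40 N, if the wrist force passes 120 N, or if a joint passes its speed limit or range.

## Working session

There is one attempt and no reset: what is moved stays moved. The work goes in short steps, Python scripts to look and compute and a tool call to move; the robot and the scene stay as the last step left them, time stands still between calls to the robot, and variables do not carry over. Pictures are saved under pics/ and viewed, at most 18 in all, crops included, and the job is handed in when it is done.

Besides the shell and the picture viewer there is one more tool, called after "Emit:" by a JSON object that holds its "fn" and its "kwargs". apply_moves: Moves the arm, as the interface text tells. Its arguments: {"type":"object","properties":{"targets":{"type":"array"},"gripper":{"type":"number"}},"required":["targets"]}

```bash
mkdir -p pics; cat > h.py <<'E'
import numpy as np, cv2
from workcell import ctrl
def cam(n):
    c=ctrl.get_calibration(n); f=200/np.tan(np.radians(c["fov_y"])/2)
    K=np.array([[f,0,c["cx"]],[0,f,c["cy"]],[0,0,1.]])
    R=cv2.Rodrigues(np.array(c["rvec"],float))[0]
    return K,np.array(c["dist"],float),R,np.array(c["tvec"],float)
def at_z(uv,z,n):
    K,d,R,t=cam(n); p=cv2.undistortPoints(np.array([[uv]],float),K,d)[0,0]
    r=R.T@np.array([p[0],p[1],1]); o=-R.T@t
    return o+r*(z-o[2])/r[2]
def proj(P,n):
    K,d,R,t=cam(n); return cv2.projectPoints(np.array(P,float).reshape(-1,1,3),cv2.Rodrigues(R)[0],t,K,d)[0][:,0]
def snap(n,f,box=None,s=1):
    im=ctrl.get_image(n)
    if box: im=im[box[1]:box[3],box[0]:box[2]]
    im=cv2.resize(im,None,fx=s,fy=s,interpolation=cv2.INTER_CUBIC)
    cv2.imwrite("pics/"+f,im[:,:,::-1])
E
python3 - <<'E'
from h import *
np.set_printoptions(precision=1,suppress=True)
print(ctrl.get_obs(), ctrl.grip_point_offset)
for n in("top","side"):
    K,d,R,t=cam(n);print(n,K[0,0],-R.T@t,R.tolist())
    snap(n,n+"0.png",None,1.25)
    for nm,z in(("ring1",5),("cover",35),("mouth",134),("handle",115),("pad",320),("tape",0),("mount",0),("slidebox",0),("solvent",0),("canister",0),("eyepiece",0)):
        for r in ctrl.pinpoint(nm,n): 
            if r["score"]>.2: print(nm,round(r["score"],2),np.array(r["uv"]),at_z(r["uv"],z,n))
E
```

```text
{'t': 0.0, 'qpos': array([-1.3,  0.4,  1.6,  0. ,  1.1, -0. ]), 'qvel': array([ 0., -0.,  0., -0.,  0., -0.]), 'joint_torque': array([  0. , -54.5, -27.4,   0.1,   0. ,  -0. ]), 'ee_pos': array([ 193.4, -593.8,  221.9]), 'orientation': array([-3.1, -0.5,  0. ]), 'ft_force': array([0.5, 0.6, 0.1]), 'moment': array([-0. ,  0.1, -0. ]), 'grasp_force': 0.0, 'width': 87.77640910128216} 18.700000000000003
top 438.1052906124975 [ 385.6 -103.9 1582.4] [[-0.004600492986541416, -0.9999843854206224, -0.0031724405779474663], [-0.9925136907986442, 0.0049532718705135315, -0.12203294094231176], [0.12204674940994437, 0.0025872790179259295, -0.992520980607337]]
ring1 0.66 [375.9 278.5] [ 302.4 -292.4    5. ]
ring1 0.65 [437.2 248.8] [ 406.1 -515.5    5. ]
ring1 0.6 [336.2 181. ] [ 654.7 -154.     5. ]
ring1 0.57 [361.  183.1] [ 646.5 -244.4    5. ]
ring1 0.52 [371.5 212. ] [ 540.4 -280.8    5. ]
ring1 0.48 [402.  246.4] [ 415.7 -388.3    5. ]
cover 0.84 [331.2 245.3] [ 420.5 -133.4   35. ]
mouth 0.63 [227.2 194.7] [588.3 215.6 134. ]
handle 0.75 [261.8 199.5] [573.9 101.7 115. ]
pad 0.77 [194.4 225.9
[... 799 characters left out ...]
ng1 0.63 [323.2 308.1] [ 540.7 -286.6    5. ]
ring1 0.52 [327.8 342.5] [ 541.4 -409.4    5. ]
cover 0.75 [279.1 266.5] [ 429.5 -136.7   35. ]
cover 0.64 [270.  239.8] [402.5   3.8  35. ]
cover 0.46 [277.4 342. ] [ 424.4 -429.3   35. ]
mouth 0.76 [326.7 179.9] [592.6 200.6 134. ]
handle 0.9 [322.4 198.4] [570.7 107.1 115. ]
pad 0.87 [285.1 117.9] [463.6 294.7 320. ]
pad 0.23 [326.4 276.8] [ 523.5 -574.7  320. ]
tape 0.94 [278. 308.] [ 424.6 -270.5    0. ]
mount 0.72 [323.8 277.1] [ 553.6 -149.2   -0. ]
slidebox 0.65 [270.4 239.6] [401.4  60.    0. ]
solvent 0.64 [399.8 261.2] [783.5 -90.7   0. ]
canister 0.54 [394.9 231.9] [803.1  72.2   0. ]
eyepiece 0.96 [389.3 326.8] [ 697.5 -363.2    0. ]
```

View pics/top0.png

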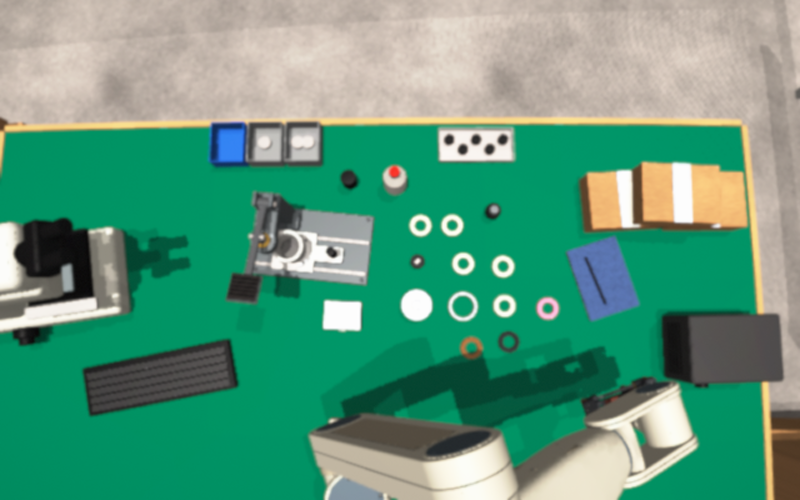

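View pics/side0.png

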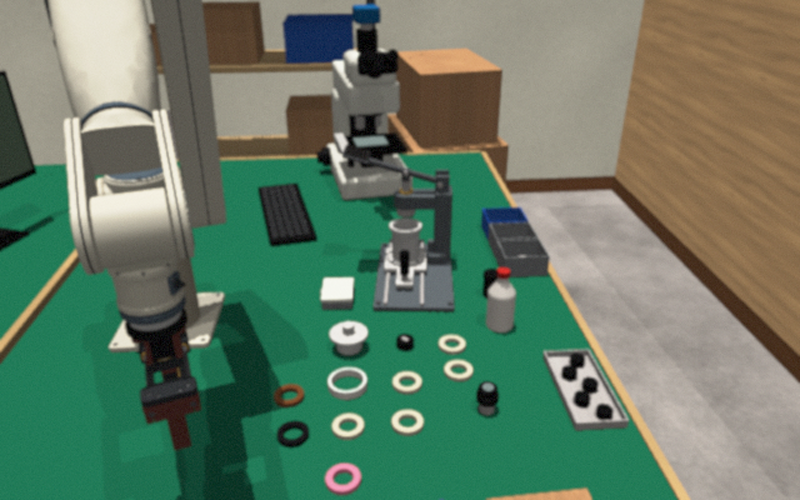

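```bash
cat >> h.py <<'E'
def creams(n,im=None):
    im=ctrl.get_image(n) if im is None else im
    hsv=cv2.cvtColor(im,cv2.COLOR_RGB2HSV)
    m=((hsv[:,:,1]<70)&(hsv[:,:,2]>140)).astype(np.uint8)
    out=[]
    for c in cv2.findContours(m,cv2.RETR_EXTERNAL,cv2.CHAIN_APPROX_NONE)[0]:
        if len(c)<12: continue
        h=cv2.convexHull(c); a=cv2.contourArea(h)
        if not 60<a<1500: continue
        M=cv2.moments(h); uv=np.array([M["m10"],M["m01"]])/M["m00"]
        mm=np.zeros_like(m); cv2.drawContours(mm,[c],-1,1,-1)
        out.append((uv,a,im[(mm&m)>0].mean(0)))
    return out
E
python3 - <<'E'
from h import *
np.set_printoptions(precision=1,suppress=True)
for n in("top","side"):
    for uv,a,c in creams(n):
        P=at_z(uv,5 if n=="side" else 7,n)
        if 250<P[0]<750 and -650<P[1]<0: print(n,uv,a,c,P)
top=ctrl.get_image("top"); a=cv2.resize(top[150:290,180:460],None,fx=2.8,fy=2.8,interpolation=cv2.INTER_CUBIC); cv2.imwrite("pics/c1.png",a[:,:,::-1])
s=ctrl.get_image("side"); b=cv2.resize(s[80:260,240:420],None,fx=3.3,fy=3.3,interpolation=cv2.INTER_CUBIC); cv2.imwrite("pics/c2.png",b[:,:,::-1])
E
```

```text
top [437.7 246.3] 256.0 [211.7 176.  187.3] [ 415.1 -517.2    7. ]
top [403.1 244.4] 245.5 [217.2 231.2 211.4] [ 422.9 -392.1    7. ]
top [369.7 244.6] 423.5 [199.3 219.1 209.1] [ 422.9 -272.1    7. ]
top [332.9 243.5] 486.0 [240.5 245.9 244. ] [ 427.4 -140.2    7. ]
top [401.9 212.7] 238.5 [218.5 232.1 210.6] [ 537.1 -390.9    7. ]
top [370.2 210.5] 235.5 [219.8 233.3 213.9] [ 545.5 -276.     7. ]
top [361.3 180. ] 227.5 [218.8 232.3 210.3] [ 657.6 -245.3    7. ]
top [336. 180.] 221.0 [220.3 233.2 211.2] [ 658.1 -153.1    7. ]
side [277.9 339.5] 393.5 [203.9 205.3 177.3] [ 424.4 -389.7    5. ]
side [325.5 336.4] 385.5 [206.  206.5 178.8] [ 537.8 -388.8    5. ]
side [325.3 304.7] 301.0 [203.9 204.5 176.6] [ 547.1 -273.7    5. ]
side [277.5 303.7] 534.0 [187.6 199.9 186.9] [ 423.6 -259.4    5. ]
side [366.4 294.9] 287.0 [200.7 202.4 174.1] [ 659.8 -243.     5. ]
side [361.2 273.9] 242.5 [195.9 198.9 170.3] [ 659.8 -149.9    5. ]
side [278.4 265.7] 463.5 [215.  216.5 209.8] [426.4 -90.7   5. ]
```

View pics/c1.png

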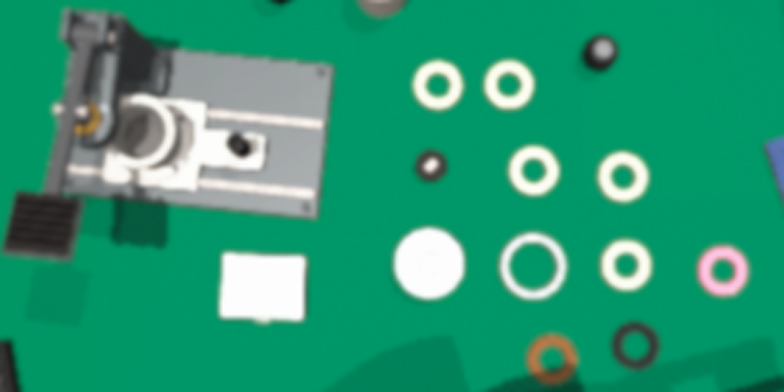

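View pics/c2.png

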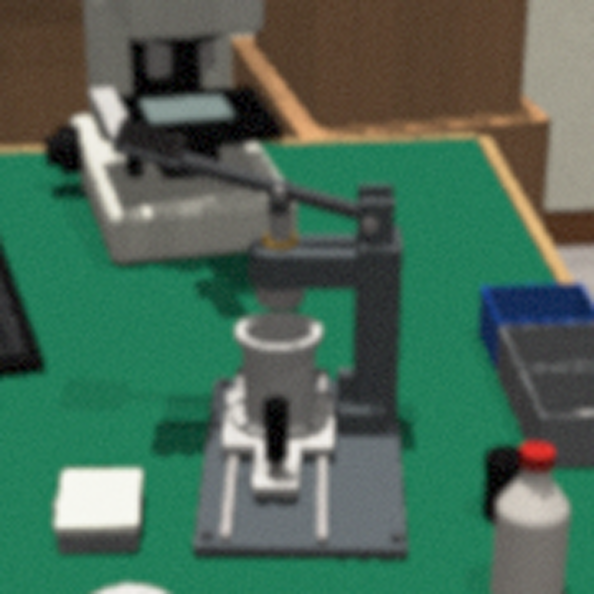

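Top crop: the five cream rings are at crop (438,84), (509,84), (534,170), (623,176) and (626,265). The thin, larger white ring at (533,266) is the tape, and the pink, brown and black rings are look-alikes, so I leave all four. Both cameras agree on the five rings to about 3 mm. Side crop: the grip's top is at (275,400) and the rim's centre is near (279,333).

```bash
cat >> h.py <<'E'
def tri(ut,us):
    A=[]
    for uv,n in((ut,"top"),(us,"side")):
        K,d,R,t=cam(n); p=cv2.undistortPoints(np.array([[uv]],float),K,d)[0,0]; P=np.c_[R,t]
        A+=[p[0]*P[2]-P[0],p[1]*P[2]-P[1]]
    v=np.linalg.svd(np.array(A))[2][-1]; return v[:3]/v[3]
E
python3 - <<'E'
from h import *
np.set_printoptions(precision=1,suppress=True)
o=ctrl.get_obs(); R=cv2.Rodrigues(o["orientation"])[0]; print("y axis",R[:,1],np.degrees(np.arctan2(R[1,1],R[0,1])))
print("mine handle",at_z((265.4,201.4),115,"top"),at_z((323.3,201.2),115,"side"),tri((265.4,201.4),(323.3,201.2)))
print("mine mouth",at_z((324.5,180.9),134,"side"))
for nm in("mouth","handle","pad"):
    a=ctrl.pinpoint(nm,"top");b=ctrl.pinpoint(nm,"side")
    if a and b: print(nm,a[0]["uv"],b[0]["uv"],tri(a[0]["uv"],b[0]["uv"]))
    for n in("top","side"):
        r=ctrl.outline_of(nm,n)
        if r: print(nm,n,r[0]["score"],r[0]["box"],np.argwhere(r[0]["pixels"]).mean(0)[::-1])
E
```

```text
y axis [ 0.3 -1.  -0. ] -71.96190213813314
mine handle [567.4  89.4 115. ] [572.   88.2 115. ] [569.8  89.5 114. ]
mine mouth [584.7 193.7 134. ]
mouth [228.2, 193.2] [324.8, 177.3] [589.9 211.2 139.1]
mouth top 0.64 [216.1, 182.2, 274.0, 218.1] [241.9 201.3]
mouth side 0.7 [309.3, 174.6, 342.6, 231.5] [324.  201.9]
handle [264.4, 201.3] [322.2, 202.0] [568.7  93.5 109.4]
handle top 0.55 [219.9, 183.5, 274.3, 217.1] [241.4 201.3]
handle side 0.96 [308.6, 173.6, 341.6, 232.5] [324.6 201.6]
pad [195.1, 228.1] [286.0, 118.3] [465.4 263.9 329. ]
pad top 0.87 [177.4, 155.5, 216.1, 242.2] [199.7 210.6]
pad side 0.95 [275.2, 112.9, 349.9, 143.1] [303.9 130. ]
```

Emit:
{"fn": "apply_moves", "kwargs": {"targets": [{"tx": 0.023, "ty": 0.042, "tz": 0, "spin": 4}, {"tx": 0.046, "ty": 0.084, "tz": 0, "spin": 8}, {"tx": 0.069, "ty": 0.126, "tz": 0, "spin": 12}, {"tx": 0.092, "ty": 0.168, "tz": 0, "spin": 16}, {"tx": 0.115, "ty": 0.21, "tz": 0, "spin": 20}, {"tx": 0.138, "ty": 0.252, "tz": 0, "spin": 24}, {"tx": 0.161, "ty": 0.294, "tz": 0, "spin": 28}, {"tx": 0.184, "ty": 0.336, "tz": 0, "spin": 32}], "gripper": -1}}

```text
t: 2.8
ee_pos: [378.2, -256.6, 223.0]
orientation: [2.845, 1.332, 0.001]
ft_force: [0.7, -1.0, -0.4]
width: 87.8
grasp_force: 0.0
```

Emit:
{"fn": "apply_moves", "kwargs": {"targets": [{"tx": 0.023, "ty": 0.042, "tz": 0, "spin": 4}, {"tx": 0.046, "ty": 0.084, "tz": 0, "spin": 8}, {"tx": 0.069, "ty": 0.126, "tz": 0, "spin": 12}, {"tx": 0.092, "ty": 0.168, "tz": 0, "spin": 16}, {"tx": 0.115, "ty": 0.21, "tz": 0, "spin": 20}, {"tx": 0.138, "ty": 0.252, "tz": 0, "spin": 24}, {"tx": 0.161, "ty": 0.294, "tz": 0, "spin": 28}, {"tx": 0.184, "ty": 0.336, "tz": 0, "spin": 32}]}}

```text
t: 3.6
ee_pos: [562.3, 79.8, 222.9]
orientation: [2.367, 2.065, 0.001]
ft_force: [1.5, -0.2, -0.3]
width: 87.5
grasp_force: 0.0
```

Emit:
{"fn": "apply_moves", "kwargs": {"targets": [{"tx": 0.008, "ty": 0.011, "tz": -0.02, "spin": 1}, {"tx": 0.008, "ty": 0.011, "tz": -0.05, "spin": 1}, {"tx": 0.008, "ty": 0.011, "tz": -0.08, "spin": 1}, {"tx": 0.008, "ty": 0.011, "tz": -0.105, "spin": 1}, {"tx": 0.008, "ty": 0.011, "tz": -0.125, "spin": 1}, {"tx": 0.008, "ty": 0.011, "tz": -0.14, "spin": 1}, {"tx": 0.008, "ty": 0.011, "tz": -0.145, "spin": 1}, {"tx": 0.008, "ty": 0.011, "tz": -0.145, "spin": 1}]}}

```text
t: 4.4
ee_pos: [569.4, 88.7, 77.3]
orientation: [-2.352, -2.082, 0.001]
ft_force: [0.1, 0.9, -1.3]
width: 87.8
grasp_force: 0.0
```

Emit:
{"fn": "apply_moves", "kwargs": {"targets": [{"tx": 0, "ty": 0, "tz": 0, "spin": 0}, {"tx": 0, "ty": 0, "tz": 0, "spin": 0}, {"tx": 0, "ty": 0, "tz": 0, "spin": 0}, {"tx": 0, "ty": 0, "tz": 0, "spin": 0}, {"tx": 0, "ty": 0, "tz": 0, "spin": 0}, {"tx": 0, "ty": 0, "tz": 0, "spin": 0}, {"tx": 0, "ty": 0, "tz": 0, "spin": 0}, {"tx": 0, "ty": 0, "tz": 0, "spin": 0}], "gripper": 1}}

```text
t: 5.2
ee_pos: [569.5, 88.7, 77.6]
orientation: [-2.352, -2.082, 0.0]
ft_force: [0.3, 0.1, -0.0]
width: 27.1
grasp_force: 0.0
```

Emit:
{"fn": "apply_moves", "kwargs": {"targets": [{"tx": 0, "ty": 0, "tz": 0, "spin": 0}, {"tx": 0, "ty": 0, "tz": 0, "spin": 0}, {"tx": -0.001, "ty": -0.008, "tz": 0, "spin": 0}, {"tx": -0.003, "ty": -0.025, "tz": 0, "spin": 0}, {"tx": -0.006, "ty": -0.05, "tz": 0, "spin": 0}, {"tx": -0.009, "ty": -0.075, "tz": 0, "spin": 0}, {"tx": -0.011, "ty": -0.095, "tz": 0, "spin": 0}, {"tx": -0.012, "ty": -0.1, "tz": 0, "spin": 0}]}}

```text
t: 6.0
ee_pos: [558.0, -12.7, 77.6]
orientation: [2.354, 2.08, 0.002]
ft_force: [4.3, 3.8, -5.0]
width: 25.6
grasp_force: 30.0
```

Emit:
{"fn": "apply_moves", "kwargs": {"targets": [{"tx": -0.001, "ty": -0.008, "tz": 0, "spin": 0}, {"tx": -0.002, "ty": -0.016, "tz": 0, "spin": 0}, {"tx": -0.003, "ty": -0.022, "tz": 0, "spin": 0}, {"tx": -0.003, "ty": -0.027, "tz": 0, "spin": 0}, {"tx": -0.003, "ty": -0.03, "tz": 0, "spin": 0}, {"tx": -0.003, "ty": -0.03, "tz": 0, "spin": 0}, {"tx": -0.003, "ty": -0.03, "tz": 0, "spin": 0}, {"tx": -0.003, "ty": -0.03, "tz": 0, "spin": 0}]}}

```text
t: 6.8
ee_pos: [555.3, -38.1, 77.5]
orientation: [-2.351, -2.081, -0.005]
ft_force: [3.7, 16.6, -5.0]
width: 25.5
grasp_force: 29.7
```

Emit:
{"fn": "apply_moves", "kwargs": {"targets": [{"tx": 0, "ty": -0.001, "tz": 0, "spin": 0}, {"tx": 0, "ty": -0.002, "tz": 0, "spin": 0}, {"tx": 0, "ty": -0.002, "tz": 0, "spin": 0}, {"tx": 0, "ty": -0.002, "tz": 0, "spin": 0}, {"tx": 0, "ty": -0.002, "tz": 0, "spin": 0}, {"tx": 0, "ty": -0.002, "tz": 0, "spin": 0}, {"tx": 0, "ty": -0.002, "tz": 0, "spin": 0}, {"tx": 0, "ty": -0.002, "tz": 0, "spin": 0}]}}

```text
t: 7.6
ee_pos: [555.0, -40.4, 77.3]
orientation: [-2.351, -2.081, -0.004]
ft_force: [2.4, 15.3, -4.6]
width: 24.3
grasp_force: 27.7
```

Emit:
{"fn": "apply_moves", "kwargs": {"targets": [{"tx": 0, "ty": 0, "tz": 0, "spin": 0}, {"tx": 0, "ty": 0, "tz": 0, "spin": 0}, {"tx": 0, "ty": 0, "tz": 0, "spin": 0}, {"tx": 0, "ty": 0, "tz": 0, "spin": 0}, {"tx": 0, "ty": 0, "tz": 0.02, "spin": 0}, {"tx": 0, "ty": 0, "tz": 0.06, "spin": 0}, {"tx": 0, "ty": 0, "tz": 0.1, "spin": 0}, {"tx": 0, "ty": 0, "tz": 0.14, "spin": 0}], "gripper": -1}}

```text
t: 8.4
ee_pos: [554.2, -43.5, 219.1]
orientation: [-2.352, -2.082, 0.001]
ft_force: [0.6, 0.0, -1.2]
width: 85.1
grasp_force: 0.0
```

Emit:
{"fn": "apply_moves", "kwargs": {"targets": [{"tx": 0.02, "ty": -0.04, "tz": 0, "spin": 1}, {"tx": 0.04, "ty": -0.08, "tz": 0, "spin": 2}, {"tx": 0.06, "ty": -0.12, "tz": 0, "spin": 4}, {"tx": 0.08, "ty": -0.16, "tz": 0, "spin": 6}, {"tx": 0.104, "ty": -0.2, "tz": 0, "spin": 7}, {"tx": 0.104, "ty": -0.2, "tz": 0, "spin": 7}, {"tx": 0.104, "ty": -0.2, "tz": 0, "spin": 7}, {"tx": 0.104, "ty": -0.2, "tz": 0, "spin": 7}]}}

```text
t: 9.2
ee_pos: [657.7, -242.5, 217.3]
orientation: [-2.22, -2.221, 0.001]
ft_force: [0.6, -1.0, 0.4]
width: 87.6
grasp_force: 0.0
```

```bash
python3 - <<'E'
from h import *
np.set_printoptions(precision=1,suppress=True)
for n in("top","side"):
    im=ctrl.get_image(n)
    u=proj([570,75,134],n)[0].astype(int); x0,y0=max(0,u[0]-50),max(0,u[1]-50); print(n,u,x0,y0)
    b=cv2.resize(im[y0:y0+100,x0:x0+100],None,fx=4,fy=4,interpolation=cv2.INTER_CUBIC)
    globals()[n]=b
    for nm,z in(("mouth",134),("handle",115),("ring1",5)):
        for r in ctrl.pinpoint(nm,n)[:6 if nm=="ring1" else 1]: print(nm,r["score"],np.array(r["uv"]),at_z(r["uv"],z,n))
cv2.imwrite("pics/m.png",np.hstack([top,side])[:,:,::-1])
print(ctrl.get_obs()["ee_pos"],ctrl.get_obs()["ft_force"])
E
```

```text
top [268 199] 218 149
mouth 0.85 [267.2 199.6] [571.   80.9 134. ]
handle 0.6 [301.4 201.4] [566.8 -32.4 115. ]
ring1 0.7 [402.4 243.5] [ 426.1 -390.     5. ]
ring1 0.7 [376. 279.] [ 300.6 -292.7    5. ]
ring1 0.5 [405.5 273.8] [ 318.1 -398.6    5. ]
ring1 0.49 [434.9 247.9] [ 409.4 -507.2    5. ]
ring1 0.44 [397.7 213. ] [ 536.3 -375.8    5. ]
ring1 0.41 [337.3 180.4] [ 656.9 -158.     5. ]
side [322 197] 272 147
mouth 0.72 [324.3 197.8] [574.1  74.8 134. ]
handle 0.77 [320.4 218.9] [554.5 -20.6 115. ]
ring1 0.87 [280.6 339.5] [ 430.7 -390.3    5. ]
ring1 0.87 [229.6 316.8] [ 303.4 -299.7    5. ]
ring1 0.71 [272.3 381.4] [ 412.1 -514.6    5. ]
ring1 0.63 [359.3 274.9] [ 653.7 -154.     5. ]
ring1 0.61 [327.6 307.9] [ 552.  -286.7    5. ]
ring1 0.59 [365.  294.3] [ 656.3 -240.3    5. ]
[ 658.5 -242.8  217.9] [ 0.2 -0.2  0.3]
```

View pics/m.png

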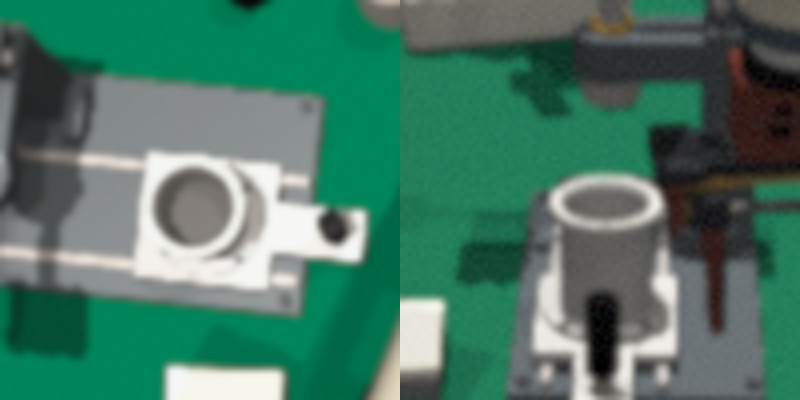

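```bash
python3 - <<'E'
from h import *
np.set_printoptions(precision=1,suppress=True)
print(at_z((266.6,200.7),134,"top"),at_z((323.1,196.9),134,"side"),tri((266.6,200.7),(323.1,196.9)))
print("handle",at_z((301.2,205.2),115,"top"),at_z((321.5,221.3),115,"side"))
# render predicted rim
for x,y in((569,80),):
    a=np.linspace(0,2*np.pi,60); 
    o=np.c_[x+43*np.cos(a),y+43*np.sin(a),0*a+134]
    for n,(x0,y0) in(("top",(218,149)),("side",(272,147))):
        p=(proj(o,n)-[x0,y0]+.5)*4; print(n,p.min(0),p.max(0))
for uv,a,c in creams("top"):
    P=at_z(uv,7,"top")
    if 250<P[0]<750 and -650<P[1]<0: print(uv,a,P)
E
```

```text
[567.3  82.9 134. ] [570.8  81.1 134. ] [569.3  83.1 132.8]
handle [553.8 -31.7 115. ] [556.6 -34.7 115. ]
top [148.5 155.9] [251.3 258.1]
side [148.6 177.1] [259.7 228.8]
[436.4 246.7] 66.0 [ 413.5 -512.4    7. ]
[438.  246.4] 234.0 [ 414.6 -518.2    7. ]
[403.1 244.3] 245.0 [ 423.  -392.1    7. ]
[401.9 212.7] 238.0 [ 537.2 -390.8    7. ]
```

Emit:
{"fn": "apply_moves", "kwargs": {"targets": [{"tx": 0, "ty": -0.001, "tz": -0.04, "spin": 0}, {"tx": 0, "ty": -0.001, "tz": -0.08, "spin": 0}, {"tx": 0, "ty": -0.001, "tz": -0.12, "spin": 0}, {"tx": 0, "ty": -0.001, "tz": -0.16, "spin": 0}, {"tx": 0, "ty": -0.001, "tz": -0.19, "spin": 0}, {"tx": 0, "ty": -0.001, "tz": -0.207, "spin": 0}, {"tx": 0, "ty": -0.001, "tz": -0.2135, "spin": 0}, {"tx": 0, "ty": -0.001, "tz": -0.2135, "spin": 0}]}}

```text
t: 10.45
ee_pos: [658.6, -244.3, 4.1]
orientation: [-2.221, -2.222, 0.0]
ft_force: [-0.6, 0.1, 0.6]
width: 88.2
grasp_force: 0.0
```

Emit:
{"fn": "apply_moves", "kwargs": {"targets": [{"tx": 0, "ty": 0, "tz": 0, "spin": 0}, {"tx": 0, "ty": 0, "tz": 0, "spin": 0}, {"tx": 0, "ty": 0, "tz": 0, "spin": 0}, {"tx": 0, "ty": 0, "tz": 0, "spin": 0}, {"tx": 0, "ty": 0, "tz": 0, "spin": 0}, {"tx": 0, "ty": 0, "tz": 0, "spin": 0}, {"tx": 0, "ty": 0, "tz": 0, "spin": 0}, {"tx": 0, "ty": 0, "tz": 0, "spin": 0}], "gripper": 1}}

```text
t: 11.25
ee_pos: [658.9, -244.5, 5.2]
orientation: [2.22, 2.222, 0.0]
ft_force: [-1.8, 0.1, 6.2]
width: 58.8
grasp_force: 30.0
```

Emit:
{"fn": "apply_moves", "kwargs": {"targets": [{"tx": 0, "ty": 0, "tz": 0.02, "spin": 0}, {"tx": 0, "ty": 0, "tz": 0.06, "spin": 0}, {"tx": 0, "ty": 0, "tz": 0.1, "spin": 0}, {"tx": 0, "ty": 0, "tz": 0.14, "spin": 0}, {"tx": 0, "ty": 0.02, "tz": 0.175, "spin": 0}, {"tx": -0.01, "ty": 0.06, "tz": 0.18, "spin": 0}, {"tx": -0.02, "ty": 0.1, "tz": 0.18, "spin": 0}, {"tx": -0.032, "ty": 0.14, "tz": 0.18, "spin": 0}]}}

```text
t: 12.05
ee_pos: [626.4, -103.2, 186.0]
orientation: [2.22, 2.22, 0.002]
ft_force: [-0.0, 0.8, -1.0]
width: 58.8
grasp_force: 30.0
```

Emit:
{"fn": "apply_moves", "kwargs": {"targets": [{"tx": -0.01, "ty": 0.04, "tz": 0, "spin": 0}, {"tx": -0.02, "ty": 0.08, "tz": 0, "spin": 0}, {"tx": -0.03, "ty": 0.12, "tz": 0, "spin": 0}, {"tx": -0.045, "ty": 0.155, "tz": 0, "spin": 0}, {"tx": -0.055, "ty": 0.18, "tz": 0, "spin": 0}, {"tx": -0.058, "ty": 0.187, "tz": 0, "spin": 0}, {"tx": -0.058, "ty": 0.187, "tz": -0.015, "spin": 0}, {"tx": -0.058, "ty": 0.187, "tz": -0.03, "spin": 0}]}}

```text
t: 12.85
ee_pos: [569.3, 82.6, 154.9]
orientation: [2.219, 2.221, 0.003]
ft_force: [0.4, 0.9, -0.4]
width: 58.8
grasp_force: 30.0
```

```bash
python3 - <<'E'
from h import *
np.set_printoptions(precision=1,suppress=True)
o=ctrl.get_obs();print(o["ee_pos"],o["width"])
for n in("top","side"):
    im=ctrl.get_image(n)
    u=proj([570,75,134],n)[0].astype(int); x0,y0=u[0]-50,u[1]-50
    globals()[n]=cv2.resize(im[y0:y0+100,x0:x0+100],None,fx=4,fy=4,interpolation=cv2.INTER_CUBIC)
cv2.imwrite("pics/m2.png",np.hstack([top,side])[:,:,::-1])
E
```

```text
[569.3  82.6 154.9] 58.81379039916127
```

View pics/m2.png

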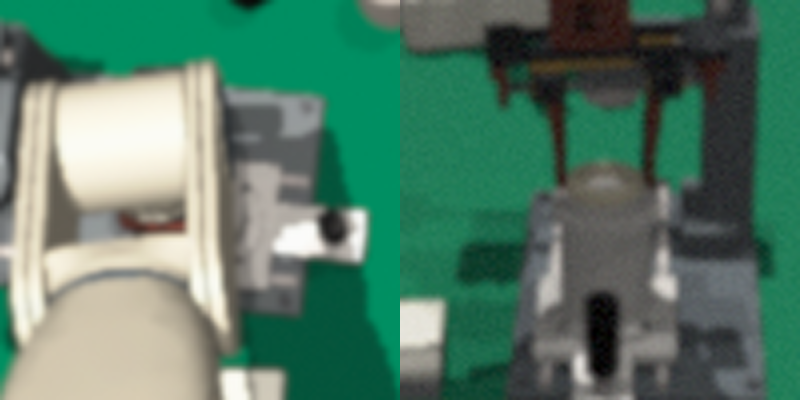

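Emit:
{"fn": "apply_moves", "kwargs": {"targets": [{"tx": 0, "ty": 0, "tz": -0.006, "spin": 0}, {"tx": 0, "ty": 0, "tz": -0.012, "spin": 0}, {"tx": 0, "ty": 0, "tz": -0.016, "spin": 0}, {"tx": 0, "ty": 0, "tz": -0.018, "spin": 0}, {"tx": 0, "ty": 0, "tz": -0.018, "spin": 0}, {"tx": 0, "ty": 0, "tz": -0.018, "spin": 0}, {"tx": 0, "ty": 0, "tz": -0.018, "spin": 0}, {"tx": 0, "ty": 0, "tz": -0.018, "spin": 0}]}}

```text
t: 13.75
ee_pos: [568.7, 82.8, 136.4]
orientation: [2.22, 2.222, 0.0]
ft_force: [-0.0, 1.5, -0.4]
width: 58.9
grasp_force: 30.0
```

Emit:
{"fn": "apply_moves", "kwargs": {"targets": [{"tx": 0, "ty": 0, "tz": 0, "spin": 0}, {"tx": 0, "ty": 0, "tz": 0, "spin": 0}, {"tx": 0, "ty": 0, "tz": 0, "spin": 0}, {"tx": 0, "ty": 0, "tz": 0, "spin": 0}, {"tx": 0, "ty": 0, "tz": 0, "spin": 0}, {"tx": 0, "ty": 0, "tz": 0.01, "spin": 0}, {"tx": 0, "ty": 0, "tz": 0.03, "spin": 0}, {"tx": 0, "ty": 0, "tz": 0.05, "spin": 0}], "gripper": -1}}

```text
t: 14.55
ee_pos: [568.4, 82.7, 187.1]
orientation: [-2.22, -2.222, 0.001]
ft_force: [-0.8, 0.3, -0.1]
width: 87.8
grasp_force: 0.0
```

Emit:
{"fn": "apply_moves", "kwargs": {"targets": [{"tx": 0.02, "ty": -0.04, "tz": 0.02, "spin": 0}, {"tx": 0.035, "ty": -0.08, "tz": 0.02, "spin": 0}, {"tx": 0.05, "ty": -0.12, "tz": 0.02, "spin": 0}, {"tx": 0.065, "ty": -0.16, "tz": 0, "spin": 0}, {"tx": 0.08, "ty": -0.2, "tz": 0, "spin": 0}, {"tx": 0.09, "ty": -0.234, "tz": 0, "spin": 0}, {"tx": 0.09, "ty": -0.234, "tz": -0.02, "spin": 0}, {"tx": 0.09, "ty": -0.234, "tz": -0.05, "spin": 0}]}}

```text
t: 15.35
ee_pos: [660.5, -153.3, 138.3]
orientation: [2.22, 2.217, 0.004]
ft_force: [-0.6, 0.3, -0.4]
width: 87.8
grasp_force: 0.0
```

```bash
python3 - <<'E'
from h import *
np.set_printoptions(precision=1,suppress=True)
o=ctrl.get_obs();print(o["ee_pos"],o["width"])
for n in("top","side"):
    im=ctrl.get_image(n)
    u=proj([570,75,134],n)[0].astype(int); x0,y0=u[0]-50,u[1]-50
    globals()[n]=cv2.resize(im[y0:y0+100,x0:x0+100],None,fx=4,fy=4,interpolation=cv2.INTER_CUBIC)
    for uv,a,c in creams(n,im):
        P=at_z(uv,6,n)
        if 250<P[0]<750 and -650<P[1]<0: print(n,uv,a,P)
cv2.imwrite("pics/m3.png",np.hstack([top,side])[:,:,::-1])
E
```

```text
[ 660.5 -153.3  138.3] 87.75042913862876
top [438.1 246.4] 238.0 [ 414.5 -518.9    6. ]
top [403.1 244.4] 244.5 [ 422.9 -392.3    6. ]
top [369.7 244.6] 423.0 [ 422.8 -272.3    6. ]
top [402.  212.7] 238.0 [ 537.2 -391.1    6. ]
top [370.2 210.5] 235.0 [ 545.7 -276.1    6. ]
side [278.  339.5] 392.0 [ 424.5 -390.8    6. ]
side [325.5 336.4] 386.0 [ 537.7 -389.8    6. ]
side [325.3 304.7] 302.5 [ 547.  -275.1    6. ]
side [277.5 303.7] 533.0 [ 423.6 -260.8    6. ]
side [278.3 266.4] 291.5 [426.  -95.2   6. ]
```

View pics/m3.png

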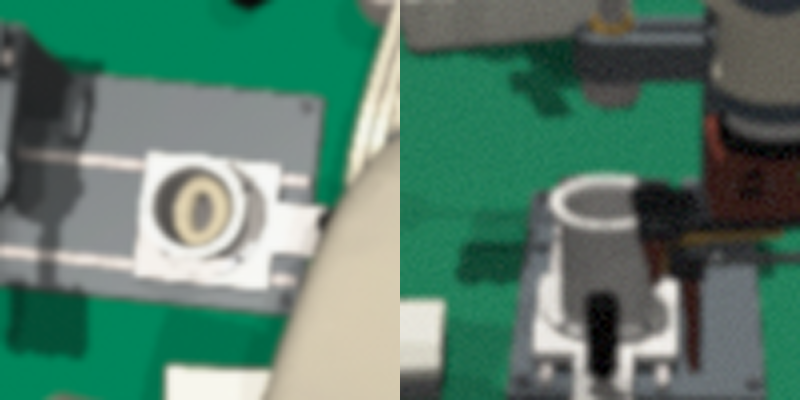

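```bash
python3 - <<'E'
from h import *
np.set_printoptions(precision=0,suppress=True)
a=np.linspace(0,2*np.pi,90)
def bb(P): p=(proj(P,"top")-[218,149]+.5)*4; return np.r_[p.min(0),p.max(0)]
for mx,my in((569,82),):
    print("rim86",bb(np.c_[mx+43*np.cos(a),my+43*np.sin(a),0*a+134]),"bore top",bb(np.c_[mx+35.5*np.cos(a),my+35.5*np.sin(a),0*a+134]),"floor",bb(np.c_[mx+31.5*np.cos(a),my+31.5*np.sin(a),0*a+76]))
    for sgn in(1,-1):
        for d in(0,30,45,60):
            t=np.radians(d)
            yw=sgn*31.5  # high edge at wall
            for r,l in((30,"out"),(18,"hole")):
                u=30+r*np.sin(a) # distance from low edge along ring
                y=yw-sgn*(30-r*np.sin(a))*np.cos(t) if 1 else 0
                P=np.c_[mx+r*np.cos(a),my+y,76+5+u*np.sin(t)]
                print(sgn,d,l,bb(P),end=" ")
            print()
E
```

```text
rim86 [146. 156. 249. 258.] bore top [155. 165. 240. 249.] floor [170. 179. 242. 251.]
1 0 out [169. 180. 238. 249.] 1 0 hole [183. 194. 224. 235.] 
1 30 out [164. 178. 229. 247.] 1 30 hole [177. 192. 216. 233.] 
1 45 out [162. 177. 218. 247.] 1 45 hole [173. 191. 207. 233.] 
1 60 out [160. 176. 204. 246.] 1 60 hole [169. 190. 195. 232.] 
-1 0 out [172. 180. 242. 249.] -1 0 hole [186. 194. 228. 235.] 
-1 30 out [182. 178. 238. 247.] -1 30 hole [193. 191. 227. 233.] 
-1 45 out [193. 176. 236. 247.] -1 45 hole [201. 190. 228. 232.] 
-1 60 out [207. 175. 235. 246.] -1 60 hole [212. 190. 229. 232.]
```

Emit:
{"fn": "apply_moves", "kwargs": {"targets": [{"tx": 0, "ty": 0, "tz": 0.03, "spin": -6}, {"tx": -0.01, "ty": 0.03, "tz": 0.06, "spin": -12}, {"tx": -0.02, "ty": 0.06, "tz": 0.065, "spin": -18}, {"tx": -0.03, "ty": 0.09, "tz": 0.065, "spin": -24}, {"tx": -0.04, "ty": 0.12, "tz": 0.065, "spin": -30}, {"tx": -0.05, "ty": 0.15, "tz": 0.065, "spin": -36}, {"tx": -0.06, "ty": 0.18, "tz": 0.065, "spin": -42}, {"tx": -0.075, "ty": 0.21, "tz": 0.065, "spin": -48}], "gripper": 0.4}}

```text
t: 16.25
ee_pos: [583.9, 60.3, 203.2]
orientation: [2.934, 1.121, 0.004]
ft_force: [0.7, -0.2, 0.5]
width: 28.4
grasp_force: 0.0
```

Emit:
{"fn": "apply_moves", "kwargs": {"targets": [{"tx": -0.015, "ty": 0.024, "tz": 0, "spin": -7}, {"tx": -0.015, "ty": 0.024, "tz": 0, "spin": -14}, {"tx": -0.015, "ty": 0.024, "tz": 0, "spin": -21}, {"tx": -0.015, "ty": 0.024, "tz": 0, "spin": -28}, {"tx": -0.015, "ty": 0.024, "tz": 0, "spin": -35}, {"tx": -0.015, "ty": 0.024, "tz": 0, "spin": -42}, {"tx": -0.015, "ty": 0.024, "tz": -0.02, "spin": -48}, {"tx": -0.015, "ty": 0.024, "tz": -0.04, "spin": -48}]}}

```text
t: 17.05
ee_pos: [569.7, 83.2, 163.3]
orientation: [-3.136, 0.167, -0.006]
ft_force: [0.5, -0.3, 0.1]
width: 26.4
grasp_force: 0.0
```

Emit:
{"fn": "apply_moves", "kwargs": {"targets": [{"tx": 0, "ty": 0, "tz": -0.01, "spin": 0}, {"tx": 0, "ty": 0, "tz": -0.018, "spin": 0}, {"tx": 0, "ty": 0, "tz": -0.025, "spin": 0}, {"tx": 0, "ty": 0, "tz": -0.03, "spin": 0}, {"tx": 0, "ty": 0, "tz": -0.034, "spin": 0}, {"tx": 0, "ty": 0, "tz": -0.038, "spin": 0}, {"tx": 0, "ty": 0, "tz": -0.041, "spin": 0}, {"tx": 0, "ty": 0, "tz": -0.043, "spin": 0}]}}

```text
t: 17.85
ee_pos: [568.6, 82.7, 118.0]
orientation: [-3.137, 0.163, -0.0]
ft_force: [-0.2, -0.2, 0.3]
width: 26.5
grasp_force: 0.0
```

Emit:
{"fn": "apply_moves", "kwargs": {"targets": [{"tx": 0, "ty": 0, "tz": -0.002, "spin": 0}, {"tx": 0, "ty": 0, "tz": -0.004, "spin": 0}, {"tx": 0, "ty": 0, "tz": -0.006, "spin": 0}, {"tx": 0, "ty": 0, "tz": -0.008, "spin": 0}, {"tx": 0, "ty": 0, "tz": -0.01, "spin": 0}, {"tx": 0, "ty": 0, "tz": -0.012, "spin": 0}, {"tx": 0, "ty": 0, "tz": -0.013, "spin": 0}, {"tx": 0, "ty": 0, "tz": -0.013, "spin": 0}]}}

```text
t: 18.65
ee_pos: [568.4, 82.7, 105.0]
orientation: [3.137, -0.163, -0.001]
ft_force: [-0.7, -0.2, 0.5]
width: 26.5
grasp_force: 0.0
```

Emit:
{"fn": "apply_moves", "kwargs": {"targets": [{"tx": 0, "ty": 0, "tz": -0.003, "spin": 0}, {"tx": 0, "ty": 0, "tz": -0.006, "spin": 0}, {"tx": 0, "ty": 0, "tz": -0.009, "spin": 0}, {"tx": 0, "ty": 0, "tz": -0.012, "spin": 0}, {"tx": 0, "ty": 0, "tz": -0.014, "spin": 0}, {"tx": 0, "ty": 0, "tz": -0.016, "spin": 0}, {"tx": 0, "ty": 0, "tz": -0.017, "spin": 0}, {"tx": 0, "ty": 0, "tz": -0.017, "spin": 0}]}}

```text
t: 19.45
ee_pos: [568.4, 82.7, 88.0]
orientation: [3.137, -0.163, -0.0]
ft_force: [0.0, 0.2, -0.0]
width: 26.2
grasp_force: 0.0
```

Emit:
{"fn": "apply_moves", "kwargs": {"targets": [{"tx": 0, "ty": 0, "tz": 0.04, "spin": 0}, {"tx": 0, "ty": 0, "tz": 0.08, "spin": 0}, {"tx": 0, "ty": 0, "tz": 0.1, "spin": 0}, {"tx": 0.02, "ty": -0.04, "tz": 0.1, "spin": 0}, {"tx": 0.035, "ty": -0.08, "tz": 0.1, "spin": 0}, {"tx": 0.05, "ty": -0.12, "tz": 0.1, "spin": 0}, {"tx": 0.065, "ty": -0.16, "tz": 0.1, "spin": 3}, {"tx": 0.08, "ty": -0.2, "tz": 0.1, "spin": 6}], "gripper": -1}}

```text
t: 20.25
ee_pos: [648.9, -118.9, 188.4]
orientation: [3.142, 0.004, 0.001]
ft_force: [0.2, 1.0, -0.4]
width: 85.9
grasp_force: 0.0
```

Emit:
{"fn": "apply_moves", "kwargs": {"targets": [{"tx": 0.01, "ty": -0.034, "tz": 0, "spin": 0}, {"tx": 0.01, "ty": -0.034, "tz": -0.03, "spin": 0}, {"tx": 0.01, "ty": -0.034, "tz": -0.06, "spin": 0}, {"tx": 0.01, "ty": -0.034, "tz": -0.08, "spin": 0}, {"tx": 0.01, "ty": -0.034, "tz": -0.1, "spin": 0}, {"tx": 0.01, "ty": -0.034, "tz": -0.1, "spin": 0}, {"tx": 0.01, "ty": -0.034, "tz": -0.1, "spin": 0}, {"tx": 0.01, "ty": -0.034, "tz": -0.1, "spin": 0}]}}

```text
t: 21.05
ee_pos: [659.4, -151.4, 89.6]
orientation: [3.141, 0.001, 0.003]
ft_force: [-0.5, 0.0, 0.3]
width: 87.9
grasp_force: 0.0
```

```bash
python3 - <<'E'
from h import *
im=ctrl.get_image("top"); b=cv2.resize(im[179:224,243:293],None,fx=10,fy=10,interpolation=cv2.INTER_CUBIC)
cv2.imwrite("pics/m4.png",b[:,:,::-1]); print(ctrl.get_obs()["ee_pos"])
E
```

```text
[ 659.50720202 -151.43847168   89.72114122]
```

View pics/m4.png

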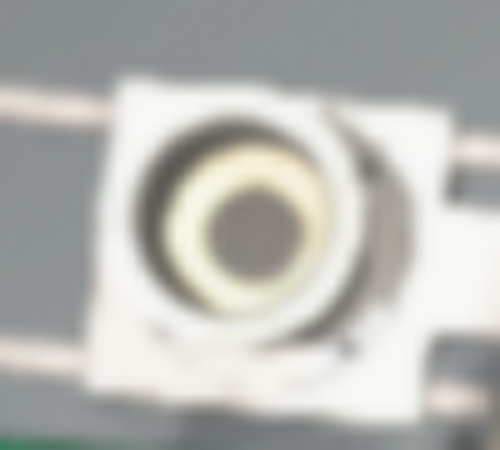

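Emit:
{"fn": "apply_moves", "kwargs": {"targets": [{"tx": 0, "ty": 0, "tz": -0.03, "spin": 0}, {"tx": 0, "ty": 0, "tz": -0.055, "spin": 0}, {"tx": 0, "ty": 0, "tz": -0.075, "spin": 0}, {"tx": 0, "ty": 0, "tz": -0.084, "spin": 0}, {"tx": 0, "ty": 0, "tz": -0.084, "spin": 0}, {"tx": 0, "ty": 0, "tz": -0.084, "spin": 0}, {"tx": 0, "ty": 0, "tz": -0.084, "spin": 0}, {"tx": 0, "ty": 0, "tz": -0.084, "spin": 0}]}}

```text
t: 21.9
ee_pos: [659.4, -151.5, 5.5]
orientation: [3.141, 0.001, 0.003]
ft_force: [-0.4, -0.3, -0.4]
width: 87.3
grasp_force: 0.0
```

Emit:
{"fn": "apply_moves", "kwargs": {"targets": [{"tx": 0, "ty": 0, "tz": 0, "spin": 0}, {"tx": 0, "ty": 0, "tz": 0, "spin": 0}, {"tx": 0, "ty": 0, "tz": 0, "spin": 0}, {"tx": 0, "ty": 0, "tz": 0, "spin": 0}, {"tx": 0, "ty": 0, "tz": 0, "spin": 0}, {"tx": 0, "ty": 0, "tz": 0, "spin": 0}, {"tx": 0, "ty": 0, "tz": 0, "spin": 0}, {"tx": 0, "ty": 0, "tz": 0, "spin": 0}], "gripper": 1}}

```text
t: 22.7
ee_pos: [658.5, -151.3, 4.2]
orientation: [3.142, 0.001, -0.0]
ft_force: [-1.2, -0.4, 1.5]
width: 58.8
grasp_force: 30.0
```

```bash
python3 - <<'E'
from h import *
print(at_z((268.05,202.05),86,"top"),ctrl.get_obs()["width"])
E
```

```text
[568.64990798  84.02149287  86.        ] 58.797359995432465
```

Emit:
{"fn": "apply_moves", "kwargs": {"targets": [{"tx": 0, "ty": 0, "tz": 0.03, "spin": 0}, {"tx": 0, "ty": 0, "tz": 0.07, "spin": 0}, {"tx": 0, "ty": 0, "tz": 0.11, "spin": 0}, {"tx": 0, "ty": 0.01, "tz": 0.15, "spin": 0}, {"tx": -0.01, "ty": 0.03, "tz": 0.175, "spin": 0}, {"tx": -0.02, "ty": 0.06, "tz": 0.18, "spin": 0}, {"tx": -0.035, "ty": 0.1, "tz": 0.18, "spin": 0}, {"tx": -0.05, "ty": 0.14, "tz": 0.18, "spin": 0}]}}

```text
t: 23.5
ee_pos: [608.0, -10.3, 184.5]
orientation: [-3.141, 0.001, -0.001]
ft_force: [0.5, 0.6, -0.8]
width: 58.9
grasp_force: 30.0
```

Emit:
{"fn": "apply_moves", "kwargs": {"targets": [{"tx": -0.018, "ty": 0.04, "tz": 0, "spin": 0}, {"tx": -0.033, "ty": 0.075, "tz": 0, "spin": 0}, {"tx": -0.04, "ty": 0.095, "tz": 0, "spin": 0}, {"tx": -0.04, "ty": 0.095, "tz": 0, "spin": 0}, {"tx": -0.04, "ty": 0.095, "tz": -0.015, "spin": 0}, {"tx": -0.04, "ty": 0.095, "tz": -0.03, "spin": 0}, {"tx": -0.04, "ty": 0.095, "tz": -0.037, "spin": 0}, {"tx": -0.04, "ty": 0.095, "tz": -0.04, "spin": 0}]}}

```text
t: 24.3
ee_pos: [568.0, 83.0, 142.8]
orientation: [3.141, -0.0, -0.003]
ft_force: [-0.1, -0.9, -0.7]
width: 58.9
grasp_force: 30.0
```

Emit:
{"fn": "apply_moves", "kwargs": {"targets": [{"tx": 0, "ty": 0, "tz": -0.003, "spin": 0}, {"tx": 0, "ty": 0, "tz": -0.006, "spin": 0}, {"tx": 0, "ty": 0, "tz": -0.008, "spin": 0}, {"tx": 0, "ty": 0, "tz": -0.008, "spin": 0}, {"tx": 0, "ty": 0, "tz": -0.008, "spin": 0}, {"tx": 0, "ty": 0, "tz": -0.008, "spin": 0}, {"tx": 0, "ty": 0, "tz": -0.008, "spin": 0}, {"tx": 0, "ty": 0, "tz": -0.008, "spin": 0}]}}

```text
t: 25.1
ee_pos: [568.6, 83.8, 136.3]
orientation: [-3.142, -0.001, -0.0]
ft_force: [-0.4, -0.8, -1.0]
width: 58.9
grasp_force: 30.0
```

Emit:
{"fn": "apply_moves", "kwargs": {"targets": [{"tx": 0, "ty": 0, "tz": 0, "spin": 0}, {"tx": 0, "ty": 0, "tz": 0, "spin": 0}, {"tx": 0, "ty": 0, "tz": 0, "spin": 0}, {"tx": 0, "ty": 0, "tz": 0, "spin": 0}, {"tx": 0, "ty": 0, "tz": 0, "spin": 0}, {"tx": 0, "ty": 0, "tz": 0.01, "spin": 0}, {"tx": 0, "ty": 0, "tz": 0.025, "spin": 4}, {"tx": 0, "ty": 0, "tz": 0.04, "spin": 10}], "gripper": -1}}

```text
t: 25.9
ee_pos: [568.5, 83.7, 177.1]
orientation: [3.129, 0.28, -0.0]
ft_force: [0.3, -1.3, 0.2]
width: 88.1
grasp_force: 0.0
```

Emit:
{"fn": "apply_moves", "kwargs": {"targets": [{"tx": 0, "ty": 0, "tz": 0, "spin": 8}, {"tx": 0, "ty": 0, "tz": 0, "spin": 16}, {"tx": 0, "ty": 0, "tz": 0, "spin": 24}, {"tx": 0, "ty": 0, "tz": 0, "spin": 32}, {"tx": 0, "ty": 0, "tz": 0, "spin": 40}, {"tx": 0, "ty": 0, "tz": 0, "spin": 48}, {"tx": 0, "ty": 0, "tz": 0, "spin": 56}, {"tx": 0, "ty": 0, "tz": 0, "spin": 64}], "gripper": 0.4}}

```text
t: 26.7
ee_pos: [568.8, 83.8, 177.0]
orientation: [2.503, 1.898, 0.001]
ft_force: [-0.1, 0.5, -0.1]
width: 28.2
grasp_force: 0.0
```

Emit:
{"fn": "apply_moves", "kwargs": {"targets": [{"tx": 0, "ty": 0, "tz": -0.01, "spin": 8}, {"tx": 0, "ty": 0, "tz": -0.02, "spin": 16}, {"tx": 0, "ty": 0, "tz": -0.028, "spin": 16}, {"tx": 0, "ty": 0, "tz": -0.036, "spin": 16}, {"tx": 0, "ty": 0, "tz": -0.042, "spin": 16}, {"tx": 0, "ty": 0, "tz": -0.048, "spin": 16}, {"tx": 0, "ty": 0, "tz": -0.054, "spin": 16}, {"tx": 0, "ty": 0, "tz": -0.059, "spin": 16}]}}

```text
t: 27.5
ee_pos: [568.6, 83.7, 116.7]
orientation: [-2.221, -2.221, 0.0]
ft_force: [1.3, 0.1, -0.5]
width: 26.3
grasp_force: 0.0
```

Emit:
{"fn": "apply_moves", "kwargs": {"targets": [{"tx": 0, "ty": 0, "tz": -0.004, "spin": 0}, {"tx": 0, "ty": 0, "tz": -0.008, "spin": 0}, {"tx": 0, "ty": 0, "tz": -0.012, "spin": 0}, {"tx": 0, "ty": 0, "tz": -0.015, "spin": 0}, {"tx": 0, "ty": 0, "tz": -0.017, "spin": 0}, {"tx": 0, "ty": 0, "tz": -0.019, "spin": 0}, {"tx": 0, "ty": 0, "tz": -0.019, "spin": 0}, {"tx": 0, "ty": 0, "tz": -0.019, "spin": 0}]}}

```text
t: 28.3
ee_pos: [568.6, 83.7, 98.2]
orientation: [2.221, 2.222, 0.0]
ft_force: [-0.6, 0.3, 0.3]
width: 26.4
grasp_force: 0.0
```

Emit:
{"fn": "apply_moves", "kwargs": {"targets": [{"tx": 0, "ty": 0, "tz": 0.04, "spin": 0}, {"tx": 0, "ty": 0, "tz": 0.08, "spin": 0}, {"tx": 0, "ty": -0.01, "tz": 0.09, "spin": 0}, {"tx": 0, "ty": -0.05, "tz": 0.09, "spin": 0}, {"tx": -0.005, "ty": -0.095, "tz": 0.09, "spin": 0}, {"tx": -0.01, "ty": -0.14, "tz": 0.09, "spin": 0}, {"tx": -0.015, "ty": -0.185, "tz": 0.09, "spin": 0}, {"tx": -0.018, "ty": -0.23, "tz": 0.09, "spin": 0}], "gripper": -1}}

```text
t: 29.1
ee_pos: [549.5, -148.1, 187.8]
orientation: [-2.22, -2.222, 0.001]
ft_force: [-0.3, 0.5, -0.1]
width: 86.1
grasp_force: 0.0
```

Emit:
{"fn": "apply_moves", "kwargs": {"targets": [{"tx": -0.002, "ty": -0.04, "tz": -0.01, "spin": 0}, {"tx": -0.004, "ty": -0.08, "tz": -0.03, "spin": 0}, {"tx": -0.004, "ty": -0.115, "tz": -0.06, "spin": 0}, {"tx": -0.004, "ty": -0.129, "tz": -0.09, "spin": 0}, {"tx": -0.004, "ty": -0.129, "tz": -0.11, "spin": 0}, {"tx": -0.004, "ty": -0.129, "tz": -0.11, "spin": 0}, {"tx": -0.004, "ty": -0.129, "tz": -0.11, "spin": 0}, {"tx": -0.004, "ty": -0.129, "tz": -0.11, "spin": 0}]}}

```text
t: 29.9
ee_pos: [547.3, -275.3, 79.4]
orientation: [2.219, 2.222, 0.001]
ft_force: [-0.2, 0.3, -0.2]
width: 88.0
grasp_force: 0.0
```

```bash
python3 - <<'E'
from h import *
np.set_printoptions(precision=1,suppress=True)
im=ctrl.get_image("top"); b=cv2.resize(im[179:224,243:293],None,fx=10,fy=10,interpolation=cv2.INTER_CUBIC)
cv2.imwrite("pics/m5.png",b[:,:,::-1]); print(ctrl.get_obs()["ee_pos"])
for n in("top","side"):
  for uv,a,c in creams(n):
    P=at_z(uv,6,n)
    if 250<P[0]<750 and -650<P[1]<0: print(n,uv,a,P)
E
```

```text
[ 547.4 -275.3   79.6]
top [438.1 246.4] 238.5 [ 414.5 -518.9    6. ]
side [278.  339.5] 393.0 [ 424.6 -390.8    6. ]
side [325.2 336.9] 358.5 [ 536.9 -391.6    6. ]
side [287.9 268.1] 79.0 [ 453.6 -106.2    6. ]
```

View pics/m5.png

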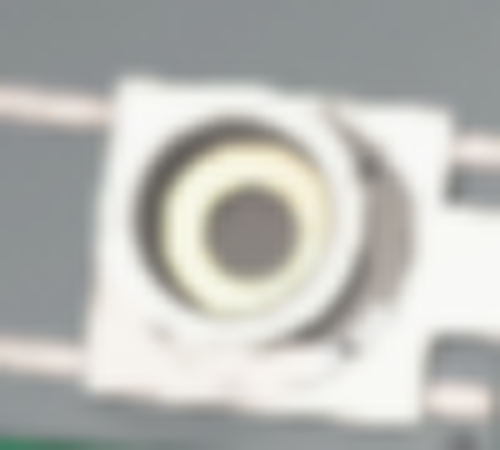

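Both rings lie flat (round hole at crop (252,232)). Next is ring C.

Emit:
{"fn": "apply_moves", "kwargs": {"targets": [{"tx": 0, "ty": 0, "tz": -0.03, "spin": 0}, {"tx": 0, "ty": 0, "tz": -0.05, "spin": 0}, {"tx": 0, "ty": 0, "tz": -0.067, "spin": 0}, {"tx": 0, "ty": 0, "tz": -0.074, "spin": 0}, {"tx": 0, "ty": 0, "tz": -0.074, "spin": 0}, {"tx": 0, "ty": 0, "tz": -0.074, "spin": 0}, {"tx": 0, "ty": 0, "tz": -0.074, "spin": 0}, {"tx": 0, "ty": 0, "tz": -0.074, "spin": 0}]}}

```text
t: 30.85
ee_pos: [547.1, -275.6, 5.1]
orientation: [2.22, 2.221, 0.001]
ft_force: [0.3, -0.2, 0.4]
width: 87.9
grasp_force: 0.0
```

Emit:
{"fn": "apply_moves", "kwargs": {"targets": [{"tx": 0, "ty": 0, "tz": 0, "spin": 0}, {"tx": 0, "ty": 0, "tz": 0, "spin": 0}, {"tx": 0, "ty": 0, "tz": 0, "spin": 0}, {"tx": 0, "ty": 0, "tz": 0, "spin": 0}, {"tx": 0, "ty": 0, "tz": 0, "spin": 0}, {"tx": 0, "ty": 0, "tz": 0, "spin": 0}, {"tx": 0, "ty": 0, "tz": 0, "spin": 0}, {"tx": 0, "ty": 0, "tz": 0, "spin": 0}], "gripper": 1}}

```text
t: 31.65
ee_pos: [546.5, -275.3, 4.2]
orientation: [-2.221, -2.222, 0.0]
ft_force: [-0.7, -0.3, 1.7]
width: 58.7
grasp_force: 30.0
```

Emit:
{"fn": "apply_moves", "kwargs": {"targets": [{"tx": 0, "ty": 0, "tz": 0.03, "spin": 0}, {"tx": 0, "ty": 0, "tz": 0.07, "spin": 0}, {"tx": 0, "ty": 0, "tz": 0.11, "spin": 0}, {"tx": 0, "ty": 0.01, "tz": 0.15, "spin": 0}, {"tx": 0.003, "ty": 0.04, "tz": 0.18, "spin": 0}, {"tx": 0.006, "ty": 0.08, "tz": 0.18, "spin": 0}, {"tx": 0.009, "ty": 0.125, "tz": 0.18, "spin": 0}, {"tx": 0.011, "ty": 0.17, "tz": 0.18, "spin": 0}]}}

```text
t: 32.45
ee_pos: [557.6, -103.9, 184.5]
orientation: [2.221, 2.221, 0.001]
ft_force: [0.1, 0.9, -0.9]
width: 58.7
grasp_force: 30.0
```

Emit:
{"fn": "apply_moves", "kwargs": {"targets": [{"tx": 0.002, "ty": 0.045, "tz": 0, "spin": 0}, {"tx": 0.004, "ty": 0.09, "tz": 0, "spin": 0}, {"tx": 0.007, "ty": 0.13, "tz": 0, "spin": 0}, {"tx": 0.01, "ty": 0.165, "tz": 0, "spin": 0}, {"tx": 0.011, "ty": 0.185, "tz": 0, "spin": 0}, {"tx": 0.011, "ty": 0.189, "tz": 0, "spin": 0}, {"tx": 0.011, "ty": 0.189, "tz": -0.015, "spin": 0}, {"tx": 0.011, "ty": 0.189, "tz": -0.03, "spin": 0}]}}

```text
t: 33.25
ee_pos: [568.7, 83.3, 153.9]
orientation: [2.22, 2.222, 0.001]
ft_force: [0.1, 0.3, -1.0]
width: 58.6
grasp_force: 30.0
```

Emit:
{"fn": "apply_moves", "kwargs": {"targets": [{"tx": 0, "ty": 0, "tz": -0.007, "spin": 0}, {"tx": 0, "ty": 0, "tz": -0.012, "spin": 0}, {"tx": 0, "ty": 0, "tz": -0.016, "spin": 0}, {"tx": 0, "ty": 0, "tz": -0.018, "spin": 0}, {"tx": 0, "ty": 0, "tz": -0.018, "spin": 0}, {"tx": 0, "ty": 0, "tz": -0.018, "spin": 0}, {"tx": 0, "ty": 0, "tz": -0.018, "spin": 0}, {"tx": 0, "ty": 0, "tz": -0.018, "spin": 0}]}}

```text
t: 34.05
ee_pos: [568.7, 83.8, 136.5]
orientation: [2.22, 2.222, 0.001]
ft_force: [-0.2, -0.6, -0.5]
width: 59.0
grasp_force: 30.0
```

Emit:
{"fn": "apply_moves", "kwargs": {"targets": [{"tx": 0, "ty": 0, "tz": 0, "spin": 0}, {"tx": 0, "ty": 0, "tz": 0, "spin": 0}, {"tx": 0, "ty": 0, "tz": 0, "spin": 0}, {"tx": 0, "ty": 0, "tz": 0, "spin": 0}, {"tx": 0, "ty": 0, "tz": 0, "spin": 0}, {"tx": 0, "ty": 0, "tz": 0.01, "spin": 0}, {"tx": 0, "ty": 0, "tz": 0.025, "spin": -4}, {"tx": 0, "ty": 0, "tz": 0.04, "spin": -10}], "gripper": -1}}

```text
t: 34.85
ee_pos: [568.5, 83.7, 177.1]
orientation: [-2.409, -2.016, 0.0]
ft_force: [0.4, 0.5, -0.0]
width: 87.8
grasp_force: 0.0
```

Emit:
{"fn": "apply_moves", "kwargs": {"targets": [{"tx": 0, "ty": 0, "tz": 0, "spin": -8}, {"tx": 0, "ty": 0, "tz": 0, "spin": -16}, {"tx": 0, "ty": 0, "tz": 0, "spin": -24}, {"tx": 0, "ty": 0, "tz": 0, "spin": -32}, {"tx": 0, "ty": 0, "tz": 0, "spin": -40}, {"tx": 0, "ty": 0, "tz": 0, "spin": -48}, {"tx": 0, "ty": 0, "tz": 0, "spin": -56}, {"tx": 0, "ty": 0, "tz": 0, "spin": -64}], "gripper": 0.4}}

```text
t: 35.65
ee_pos: [568.7, 83.7, 176.9]
orientation: [3.112, 0.429, 0.001]
ft_force: [0.2, 0.9, 0.9]
width: 28.1
grasp_force: 0.0
```

Emit:
{"fn": "apply_moves", "kwargs": {"targets": [{"tx": 0, "ty": 0, "tz": -0.01, "spin": -8}, {"tx": 0, "ty": 0, "tz": -0.02, "spin": -16}, {"tx": 0, "ty": 0, "tz": -0.026, "spin": -16}, {"tx": 0, "ty": 0, "tz": -0.032, "spin": -16}, {"tx": 0, "ty": 0, "tz": -0.038, "spin": -16}, {"tx": 0, "ty": 0, "tz": -0.043, "spin": -16}, {"tx": 0, "ty": 0, "tz": -0.047, "spin": -16}, {"tx": 0, "ty": 0, "tz": -0.05, "spin": -16}]}}

```text
t: 36.45
ee_pos: [568.5, 83.8, 125.8]
orientation: [3.142, 0.002, -0.0]
ft_force: [-0.3, 0.7, 0.2]
width: 26.4
grasp_force: 0.0
```

Emit:
{"fn": "apply_moves", "kwargs": {"targets": [{"tx": 0, "ty": 0, "tz": -0.004, "spin": 0}, {"tx": 0, "ty": 0, "tz": -0.008, "spin": 0}, {"tx": 0, "ty": 0, "tz": -0.012, "spin": 0}, {"tx": 0, "ty": 0, "tz": -0.015, "spin": 0}, {"tx": 0, "ty": 0, "tz": -0.017, "spin": 0}, {"tx": 0, "ty": 0, "tz": -0.018, "spin": 0}, {"tx": 0, "ty": 0, "tz": -0.018, "spin": 0}, {"tx": 0, "ty": 0, "tz": -0.018, "spin": 0}]}}

```text
t: 37.25
ee_pos: [568.6, 83.7, 108.3]
orientation: [-3.142, -0.001, -0.0]
ft_force: [0.3, 0.1, 0.3]
width: 26.4
grasp_force: 0.0
```

Emit:
{"fn": "apply_moves", "kwargs": {"targets": [{"tx": 0, "ty": 0, "tz": 0.04, "spin": 0}, {"tx": 0, "ty": 0, "tz": 0.08, "spin": 0}, {"tx": 0, "ty": -0.03, "tz": 0.08, "spin": 0}, {"tx": -0.003, "ty": -0.075, "tz": 0.08, "spin": 0}, {"tx": -0.006, "ty": -0.12, "tz": 0.08, "spin": 0}, {"tx": -0.009, "ty": -0.165, "tz": 0.08, "spin": 0}, {"tx": -0.012, "ty": -0.21, "tz": 0.08, "spin": 0}, {"tx": -0.015, "ty": -0.255, "tz": 0.08, "spin": 0}], "gripper": -1}}

```text
t: 38.05
ee_pos: [553.3, -173.0, 188.6]
orientation: [3.141, 0.001, 0.001]
ft_force: [1.2, 0.1, 0.2]
width: 86.0
grasp_force: 0.0
```

Emit:
{"fn": "apply_moves", "kwargs": {"targets": [{"tx": -0.003, "ty": -0.045, "tz": 0, "spin": 0}, {"tx": -0.006, "ty": -0.09, "tz": 0, "spin": 0}, {"tx": -0.009, "ty": -0.135, "tz": -0.01, "spin": 0}, {"tx": -0.013, "ty": -0.175, "tz": -0.03, "spin": 0}, {"tx": -0.016, "ty": -0.205, "tz": -0.06, "spin": 0}, {"tx": -0.016, "ty": -0.219, "tz": -0.09, "spin": 0}, {"tx": -0.016, "ty": -0.219, "tz": -0.11, "spin": 0}, {"tx": -0.016, "ty": -0.219, "tz": -0.11, "spin": 0}]}}

```text
t: 38.85
ee_pos: [535.4, -389.5, 74.9]
orientation: [-3.138, 0.001, 0.007]
ft_force: [0.1, 0.1, 0.2]
width: 87.7
grasp_force: 0.0
```

```bash
python3 - <<'E'
from h import *
np.set_printoptions(precision=1,suppress=True)
im=ctrl.get_image("top"); b=cv2.resize(im[179:224,243:293],None,fx=10,fy=10,interpolation=cv2.INTER_CUBIC)
cv2.imwrite("pics/m6.png",b[:,:,::-1]); print(ctrl.get_obs()["ee_pos"])
for n in("top","side"):
  for uv,a,c in creams(n):
    P=at_z(uv,6,n)
    if 250<P[0]<750 and -650<P[1]<0: print(n,uv,a,P)
# hole shape in the bore
g=cv2.cvtColor(im[179:224,243:293],cv2.COLOR_RGB2GRAY); print(g[15:32,15:34])
E
```

```text
[ 536.6 -389.8   76.9]
side [277.1 341.3] 280.5 [ 422.4 -396.7    6. ]
side [280.9 263.7] 316.5 [433.6 -82.4   6. ]
[[185 135 108 119 156 197 224 232 236 238 238 236 231 222 200 186 210 235
  239]
 [144 109 118 163 213 235 242 243 242 240 240 241 242 240 230 211 199 225
  239]
 [118 111 155 212 237 244 243 237 228 219 218 225 235 241 241 231 214 216
  236]
 [108 135 198 235 243 241 227 198 169 155 156 171 203 230 241 240 229 218
  229]
 [108 161 224 243 241 223 180 135 115 117 121 130 154 196 230 241 235 220
  226]
 [121 183 234 244 234 190 130 108 112 120 122 123 128 157 209 237 237 223
  224]
 [140 205 239 242 223 161 112 113 124 127 129 127 126 139 186 232 237 224
  223]
 [148 215 240 240 214 148 109 119 129 131 131 131 130 135 175 226 237 225
  223]
 [148 216 241 241 216 150 109 121 131 133 133 133 132 138 177 226 236 224
  225]
 [146 209 240 243 226 168 118 121 130 133 133 134 136 148 191 232 236 224
  231]
 [138 193 236 244 237 199 141 123 129 133 134 136 146 172 215 236 234 227
  237]
 [137 167 223 242 243 229 187 145 133 138 143 152 174 210 232 235 228 231
  239]
 [159 142 187 229 242 242 230 200 180 178 186 198 218 233 235 228 227 237
  236]
 [199 153 150 194 231 243 243 238 232 229 233 236 237 234 226 224 234 240
  226]
 [232 200 161 159 200 233 243 245 244 243 242 239 234 224 222 233 239 231
  191]
 [243 234 209 180 181 210 230 235 236 237 233 226 224 227 235 239 232 201
  148]
 [241 240 236 228 215 210 214 216 219 223 224 224 230 236 236 227 198 152
  127]]
```

Emit:
{"fn": "apply_moves", "kwargs": {"targets": [{"tx": 0, "ty": 0, "tz": -0.03, "spin": 0}, {"tx": 0, "ty": 0, "tz": -0.05, "spin": 0}, {"tx": 0, "ty": 0, "tz": -0.067, "spin": 0}, {"tx": 0, "ty": 0, "tz": -0.074, "spin": 0}, {"tx": 0, "ty": 0, "tz": -0.074, "spin": 0}, {"tx": 0, "ty": 0, "tz": -0.074, "spin": 0}, {"tx": 0, "ty": 0, "tz": -0.074, "spin": 0}, {"tx": 0, "ty": 0, "tz": -0.074, "spin": 0}]}}

```text
t: 39.8
ee_pos: [538.1, -390.7, 5.1]
orientation: [3.141, 0.001, 0.002]
ft_force: [1.1, -0.5, -0.3]
width: 87.9
grasp_force: 0.0
```

Emit:
{"fn": "apply_moves", "kwargs": {"targets": [{"tx": 0, "ty": 0, "tz": 0, "spin": 0}, {"tx": 0, "ty": 0, "tz": 0, "spin": 0}, {"tx": 0, "ty": 0, "tz": 0, "spin": 0}, {"tx": 0, "ty": 0, "tz": 0, "spin": 0}, {"tx": 0, "ty": 0, "tz": 0, "spin": 0}, {"tx": 0, "ty": 0, "tz": 0, "spin": 0}, {"tx": 0, "ty": 0, "tz": 0, "spin": 0}, {"tx": 0, "ty": 0, "tz": 0, "spin": 0}], "gripper": 1}}

```text
t: 40.6
ee_pos: [537.5, -390.3, 4.2]
orientation: [-3.142, -0.001, 0.0]
ft_force: [0.1, 0.4, 1.1]
width: 59.1
grasp_force: 30.0
```

Emit:
{"fn": "apply_moves", "kwargs": {"targets": [{"tx": 0, "ty": 0, "tz": 0.03, "spin": 0}, {"tx": 0, "ty": 0, "tz": 0.07, "spin": 0}, {"tx": 0, "ty": 0, "tz": 0.11, "spin": 0}, {"tx": 0, "ty": 0.01, "tz": 0.15, "spin": 0}, {"tx": 0.002, "ty": 0.04, "tz": 0.18, "spin": 0}, {"tx": 0.005, "ty": 0.08, "tz": 0.18, "spin": 0}, {"tx": 0.008, "ty": 0.125, "tz": 0.18, "spin": 0}, {"tx": 0.011, "ty": 0.17, "tz": 0.18, "spin": 0}]}}

```text
t: 41.4
ee_pos: [548.3, -218.9, 184.5]
orientation: [3.141, -0.0, 0.001]
ft_force: [0.3, 0.5, -0.7]
width: 58.9
grasp_force: 30.0
```

Emit:
{"fn": "apply_moves", "kwargs": {"targets": [{"tx": 0.003, "ty": 0.045, "tz": 0, "spin": 0}, {"tx": 0.006, "ty": 0.09, "tz": 0, "spin": 0}, {"tx": 0.009, "ty": 0.135, "tz": 0, "spin": 0}, {"tx": 0.012, "ty": 0.18, "tz": 0, "spin": 0}, {"tx": 0.015, "ty": 0.22, "tz": 0, "spin": 0}, {"tx": 0.018, "ty": 0.26, "tz": 0, "spin": 0}, {"tx": 0.02, "ty": 0.29, "tz": 0, "spin": 0}, {"tx": 0.02, "ty": 0.304, "tz": -0.01, "spin": 0}]}}

```text
t: 42.2
ee_pos: [569.5, 86.2, 174.9]
orientation: [-3.141, -0.005, -0.004]
ft_force: [0.2, -0.0, 0.4]
width: 58.8
grasp_force: 30.0
```

Emit:
{"fn": "apply_moves", "kwargs": {"targets": [{"tx": 0, "ty": 0, "tz": -0.015, "spin": 0}, {"tx": 0, "ty": 0, "tz": -0.025, "spin": 0}, {"tx": 0, "ty": 0, "tz": -0.032, "spin": 0}, {"tx": 0, "ty": 0, "tz": -0.036, "spin": 0}, {"tx": 0, "ty": 0, "tz": -0.038, "spin": 0}, {"tx": 0, "ty": 0, "tz": -0.038, "spin": 0}, {"tx": 0, "ty": 0, "tz": -0.038, "spin": 0}, {"tx": 0, "ty": 0, "tz": -0.038, "spin": 0}]}}

```text
t: 43.0
ee_pos: [568.9, 83.7, 136.6]
orientation: [-3.141, -0.001, -0.001]
ft_force: [0.0, 0.6, -0.3]
width: 58.7
grasp_force: 30.0
```

Drop, tamp at 118 mm (four rings reach 116 mm), and go on to ring E.

Emit:
{"fn": "apply_moves", "kwargs": {"targets": [{"tx": 0, "ty": 0, "tz": 0, "spin": 0}, {"tx": 0, "ty": 0, "tz": 0, "spin": 0}, {"tx": 0, "ty": 0, "tz": 0, "spin": 0}, {"tx": 0, "ty": 0, "tz": 0, "spin": 0}, {"tx": 0, "ty": 0, "tz": 0, "spin": 0}, {"tx": 0, "ty": 0, "tz": 0.01, "spin": 0}, {"tx": 0, "ty": 0, "tz": 0.025, "spin": 4}, {"tx": 0, "ty": 0, "tz": 0.04, "spin": 10}], "gripper": -1}}

```text
t: 43.8
ee_pos: [568.5, 83.7, 177.1]
orientation: [3.129, 0.28, -0.0]
ft_force: [-0.1, 0.3, 0.3]
width: 87.9
grasp_force: 0.0
```

Emit:
{"fn": "apply_moves", "kwargs": {"targets": [{"tx": 0, "ty": 0, "tz": 0, "spin": 8}, {"tx": 0, "ty": 0, "tz": 0, "spin": 16}, {"tx": 0, "ty": 0, "tz": 0, "spin": 24}, {"tx": 0, "ty": 0, "tz": 0, "spin": 32}, {"tx": 0, "ty": 0, "tz": 0, "spin": 40}, {"tx": 0, "ty": 0, "tz": 0, "spin": 48}, {"tx": 0, "ty": 0, "tz": 0, "spin": 56}, {"tx": 0, "ty": 0, "tz": 0, "spin": 64}], "gripper": 0.4}}

```text
t: 44.6
ee_pos: [568.7, 83.8, 176.9]
orientation: [2.503, 1.899, 0.001]
ft_force: [0.1, 0.0, -0.6]
width: 28.3
grasp_force: 0.0
```

Emit:
{"fn": "apply_moves", "kwargs": {"targets": [{"tx": 0, "ty": 0, "tz": -0.01, "spin": 8}, {"tx": 0, "ty": 0, "tz": -0.02, "spin": 16}, {"tx": 0, "ty": 0, "tz": -0.026, "spin": 16}, {"tx": 0, "ty": 0, "tz": -0.032, "spin": 16}, {"tx": 0, "ty": 0, "tz": -0.036, "spin": 16}, {"tx": 0, "ty": 0, "tz": -0.04, "spin": 16}, {"tx": 0, "ty": 0, "tz": -0.044, "spin": 16}, {"tx": 0, "ty": 0, "tz": -0.047, "spin": 16}]}}

```text
t: 45.4
ee_pos: [568.5, 83.7, 128.9]
orientation: [-2.221, -2.221, 0.0]
ft_force: [0.2, -0.9, 0.8]
width: 26.5
grasp_force: 0.0
```

Emit:
{"fn": "apply_moves", "kwargs": {"targets": [{"tx": 0, "ty": 0, "tz": -0.003, "spin": 0}, {"tx": 0, "ty": 0, "tz": -0.006, "spin": 0}, {"tx": 0, "ty": 0, "tz": -0.009, "spin": 0}, {"tx": 0, "ty": 0, "tz": -0.011, "spin": 0}, {"tx": 0, "ty": 0, "tz": -0.011, "spin": 0}, {"tx": 0, "ty": 0, "tz": -0.011, "spin": 0}, {"tx": 0, "ty": 0, "tz": -0.011, "spin": 0}, {"tx": 0, "ty": 0, "tz": -0.011, "spin": 0}]}}

```text
t: 46.2
ee_pos: [568.6, 83.8, 118.3]
orientation: [2.221, 2.222, 0.0]
ft_force: [-0.3, 0.1, -0.1]
width: 26.6
grasp_force: 0.0
```

Emit:
{"fn": "apply_moves", "kwargs": {"targets": [{"tx": 0, "ty": 0, "tz": 0.04, "spin": 0}, {"tx": 0, "ty": -0.01, "tz": 0.07, "spin": 0}, {"tx": -0.01, "ty": -0.05, "tz": 0.07, "spin": 0}, {"tx": -0.02, "ty": -0.09, "tz": 0.07, "spin": 0}, {"tx": -0.03, "ty": -0.13, "tz": 0.07, "spin": 0}, {"tx": -0.04, "ty": -0.17, "tz": 0.07, "spin": 0}, {"tx": -0.055, "ty": -0.21, "tz": 0.07, "spin": 0}, {"tx": -0.07, "ty": -0.25, "tz": 0.07, "spin": 0}], "gripper": -1}}

```text
t: 47.0
ee_pos: [498.0, -167.8, 188.4]
orientation: [2.22, 2.222, 0.0]
ft_force: [-0.4, -0.9, 0.2]
width: 86.3
grasp_force: 0.0
```

Emit:
{"fn": "apply_moves", "kwargs": {"targets": [{"tx": -0.015, "ty": -0.04, "tz": 0, "spin": 0}, {"tx": -0.03, "ty": -0.08, "tz": 0, "spin": 0}, {"tx": -0.045, "ty": -0.12, "tz": -0.01, "spin": 0}, {"tx": -0.06, "ty": -0.16, "tz": -0.03, "spin": 0}, {"tx": -0.072, "ty": -0.195, "tz": -0.06, "spin": 0}, {"tx": -0.075, "ty": -0.22, "tz": -0.09, "spin": 0}, {"tx": -0.075, "ty": -0.225, "tz": -0.11, "spin": 0}, {"tx": -0.075, "ty": -0.225, "tz": -0.11, "spin": 0}]}}

```text
t: 47.8
ee_pos: [421.7, -391.0, 75.6]
orientation: [-2.219, -2.217, 0.0]
ft_force: [-0.2, 0.6, 0.0]
width: 88.0
grasp_force: 0.0
```

```bash
python3 - <<'E'
from h import *
np.set_printoptions(precision=1,suppress=True)
im=ctrl.get_image("top"); print(ctrl.get_obs()["ee_pos"])
for n in("top","side"):
  for uv,a,c in creams(n):
    P=at_z(uv,6,n)
    if 250<P[0]<750 and -650<P[1]<0: print(n,uv,a,P)
g=cv2.cvtColor(im[179:224,243:293],cv2.COLOR_RGB2GRAY); print(g[15:32,15:34])
s=ctrl.get_image("side"); cv2.imwrite("pics/s7.png",cv2.resize(s[170:370,200:440],None,fx=3,fy=3,interpolation=cv2.INTER_CUBIC)[:,:,::-1])
E
```

```text
[ 422.6 -390.9   77.1]
top [370.3 244.2] 401.5 [ 424.3 -274.4    6. ]
top [332.9 243.6] 491.5 [ 427.1 -140.1    6. ]
side [277.8 304. ] 493.0 [ 424.2 -262.     6. ]
side [288.5 263.6] 63.0 [455.9 -83.7   6. ]
[[192 142 126 155 204 232 241 244 246 247 246 244 241 232 209 191 215 240
  243]
 [150 125 155 208 238 246 247 246 244 243 243 245 247 245 236 216 203 229
  243]
 [129 147 203 238 246 247 242 231 218 210 215 227 240 246 245 236 217 219
  239]
 [135 186 233 246 246 238 214 175 150 144 150 173 210 236 245 245 233 217
  232]
 [155 218 243 247 240 206 152 117 109 116 122 132 159 204 237 246 241 223
  229]
 [172 233 246 245 223 162 112 103 113 121 124 125 133 165 220 243 243 229
  229]
 [181 237 247 241 200 132 102 112 124 127 127 126 128 147 202 240 244 231
  228]
 [184 238 247 239 186 118 104 120 131 133 132 130 129 144 198 240 244 232
  228]
 [183 238 247 240 189 121 105 123 135 137 137 134 134 153 208 241 243 230
  230]
 [179 237 247 243 212 144 108 119 133 137 138 137 142 173 225 244 242 229
  235]
 [172 230 246 246 233 181 125 114 129 138 140 144 160 202 237 245 238 231
  241]
 [163 211 242 248 243 221 172 137 136 146 154 172 203 231 243 242 233 236
  243]
 [173 182 229 246 248 242 226 200 189 194 203 221 237 243 242 233 232 241
  241]
 [208 175 198 233 246 248 245 241 239 239 241 243 245 241 232 229 238 244
  231]
 [236 210 182 202 232 243 247 248 248 248 247 243 239 231 228 237 243 236
  198]
 [246 238 218 198 206 224 236 240 241 241 238 231 229 233 240 244 237 207
  153]
 [245 244 241 233 223 219 221 223 226 229 229 229 235 240 241 232 205 158
  132]]
```

View pics/s7.png

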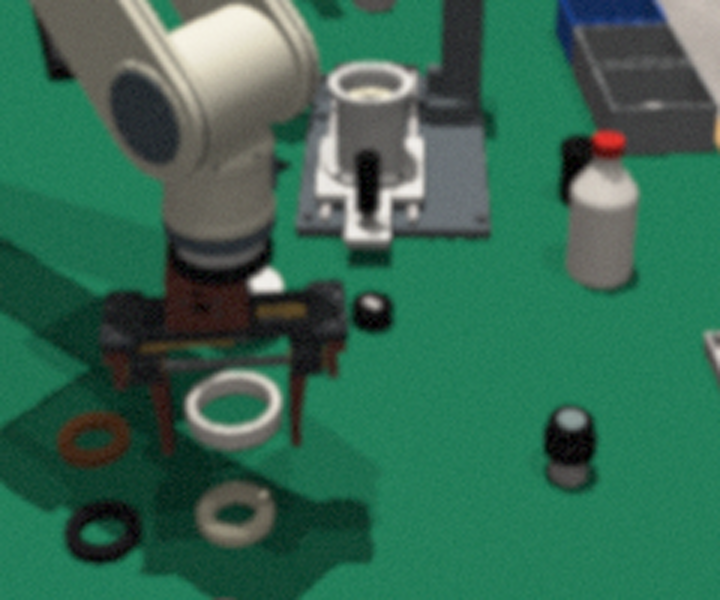

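Emit:
{"fn": "apply_moves", "kwargs": {"targets": [{"tx": 0, "ty": 0, "tz": -0.03, "spin": 0}, {"tx": 0, "ty": 0, "tz": -0.05, "spin": 0}, {"tx": 0, "ty": 0, "tz": -0.067, "spin": 0}, {"tx": 0, "ty": 0, "tz": -0.074, "spin": 0}, {"tx": 0, "ty": 0, "tz": -0.074, "spin": 0}, {"tx": 0, "ty": 0, "tz": -0.074, "spin": 0}, {"tx": 0, "ty": 0, "tz": -0.074, "spin": 0}, {"tx": 0, "ty": 0, "tz": -0.074, "spin": 0}]}}

```text
t: 48.8
ee_pos: [424.0, -391.7, 5.1]
orientation: [2.22, 2.221, 0.0]
ft_force: [-0.9, -0.5, 1.0]
width: 88.1
grasp_force: 0.0
```

Emit:
{"fn": "apply_moves", "kwargs": {"targets": [{"tx": 0, "ty": 0, "tz": 0, "spin": 0}, {"tx": 0, "ty": 0, "tz": 0, "spin": 0}, {"tx": 0, "ty": 0, "tz": 0, "spin": 0}, {"tx": 0, "ty": 0, "tz": 0, "spin": 0}, {"tx": 0, "ty": 0, "tz": 0, "spin": 0}, {"tx": 0, "ty": 0, "tz": 0, "spin": 0}, {"tx": 0, "ty": 0, "tz": 0, "spin": 0}, {"tx": 0, "ty": 0, "tz": 0, "spin": 0}], "gripper": 1}}

```text
t: 49.6
ee_pos: [423.5, -391.3, 4.2]
orientation: [-2.221, -2.222, 0.0]
ft_force: [-0.4, 0.5, 1.5]
width: 58.8
grasp_force: 30.0
```

Emit:
{"fn": "apply_moves", "kwargs": {"targets": [{"tx": 0, "ty": 0, "tz": 0.03, "spin": 0}, {"tx": 0, "ty": 0, "tz": 0.07, "spin": 0}, {"tx": 0, "ty": 0, "tz": 0.11, "spin": 0}, {"tx": 0.005, "ty": 0.01, "tz": 0.15, "spin": 0}, {"tx": 0.015, "ty": 0.04, "tz": 0.18, "spin": 0}, {"tx": 0.03, "ty": 0.08, "tz": 0.18, "spin": 0}, {"tx": 0.045, "ty": 0.12, "tz": 0.18, "spin": 0}, {"tx": 0.055, "ty": 0.16, "tz": 0.18, "spin": 0}]}}

```text
t: 50.4
ee_pos: [479.2, -229.9, 184.6]
orientation: [2.22, 2.221, 0.001]
ft_force: [0.3, 1.3, -0.9]
width: 58.8
grasp_force: 30.0
```

Emit:
{"fn": "apply_moves", "kwargs": {"targets": [{"tx": 0.012, "ty": 0.04, "tz": 0, "spin": 0}, {"tx": 0.025, "ty": 0.083, "tz": 0, "spin": 0}, {"tx": 0.038, "ty": 0.126, "tz": 0, "spin": 0}, {"tx": 0.051, "ty": 0.169, "tz": 0, "spin": 0}, {"tx": 0.064, "ty": 0.212, "tz": 0, "spin": 0}, {"tx": 0.077, "ty": 0.255, "tz": 0, "spin": 0}, {"tx": 0.087, "ty": 0.295, "tz": 0, "spin": 0}, {"tx": 0.09, "ty": 0.315, "tz": -0.005, "spin": 0}]}}

```text
t: 51.2
ee_pos: [569.6, 86.9, 179.6]
orientation: [2.218, 2.224, 0.003]
ft_force: [0.3, 0.0, -0.2]
width: 58.5
grasp_force: 30.0
```

Emit:
{"fn": "apply_moves", "kwargs": {"targets": [{"tx": 0, "ty": 0, "tz": -0.015, "spin": 0}, {"tx": 0, "ty": 0, "tz": -0.028, "spin": 0}, {"tx": 0, "ty": 0, "tz": -0.036, "spin": 0}, {"tx": 0, "ty": 0, "tz": -0.041, "spin": 0}, {"tx": 0, "ty": 0, "tz": -0.043, "spin": 0}, {"tx": 0, "ty": 0, "tz": -0.043, "spin": 0}, {"tx": 0, "ty": 0, "tz": -0.043, "spin": 0}, {"tx": 0, "ty": 0, "tz": -0.043, "spin": 0}]}}

```text
t: 52.0
ee_pos: [568.9, 83.6, 136.7]
orientation: [2.221, 2.222, 0.001]
ft_force: [-0.1, -0.0, -0.1]
width: 59.0
grasp_force: 30.0
```

Emit:
{"fn": "apply_moves", "kwargs": {"targets": [{"tx": 0, "ty": 0, "tz": 0, "spin": 0}, {"tx": 0, "ty": 0, "tz": 0, "spin": 0}, {"tx": 0, "ty": 0, "tz": 0, "spin": 0}, {"tx": 0, "ty": 0, "tz": 0, "spin": 0}, {"tx": 0, "ty": 0, "tz": 0, "spin": 0}, {"tx": 0, "ty": 0, "tz": 0.01, "spin": 0}, {"tx": 0, "ty": 0, "tz": 0.025, "spin": -4}, {"tx": 0, "ty": 0, "tz": 0.04, "spin": -10}], "gripper": -1}}

```text
t: 52.8
ee_pos: [568.5, 83.8, 177.1]
orientation: [-2.409, -2.016, 0.0]
ft_force: [0.3, -0.3, -0.2]
width: 88.0
grasp_force: 0.0
```

Emit:
{"fn": "apply_moves", "kwargs": {"targets": [{"tx": 0, "ty": 0, "tz": 0, "spin": -8}, {"tx": 0, "ty": 0, "tz": 0, "spin": -16}, {"tx": 0, "ty": 0, "tz": 0, "spin": -24}, {"tx": 0, "ty": 0, "tz": 0, "spin": -32}, {"tx": 0, "ty": 0, "tz": 0, "spin": -40}, {"tx": 0, "ty": 0, "tz": 0, "spin": -48}, {"tx": 0, "ty": 0, "tz": 0, "spin": -56}, {"tx": 0, "ty": 0, "tz": 0, "spin": -64}], "gripper": 0.4}}

```text
t: 53.6
ee_pos: [568.8, 83.8, 177.0]
orientation: [-3.112, -0.429, -0.001]
ft_force: [-0.6, 0.2, -0.2]
width: 27.8
grasp_force: 0.0
```

Emit:
{"fn": "apply_moves", "kwargs": {"targets": [{"tx": 0, "ty": 0, "tz": -0.01, "spin": -8}, {"tx": 0, "ty": 0, "tz": -0.02, "spin": -16}, {"tx": 0, "ty": 0, "tz": -0.026, "spin": -16}, {"tx": 0, "ty": 0, "tz": -0.032, "spin": -16}, {"tx": 0, "ty": 0, "tz": -0.037, "spin": -16}, {"tx": 0, "ty": 0, "tz": -0.042, "spin": -16}, {"tx": 0, "ty": 0, "tz": -0.046, "spin": -16}, {"tx": 0, "ty": 0, "tz": -0.048, "spin": -16}]}}

```text
t: 54.4
ee_pos: [568.4, 83.7, 127.8]
orientation: [3.142, 0.002, -0.001]
ft_force: [0.2, -0.5, -0.3]
width: 26.4
grasp_force: 0.0
```

Emit:
{"fn": "apply_moves", "kwargs": {"targets": [{"tx": 0, "ty": 0, "tz": 0, "spin": 0}, {"tx": 0, "ty": 0, "tz": 0.03, "spin": 4}, {"tx": 0, "ty": 0, "tz": 0.06, "spin": 10}, {"tx": -0.003, "ty": -0.03, "tz": 0.08, "spin": 18}, {"tx": -0.006, "ty": -0.06, "tz": 0.08, "spin": 26}, {"tx": -0.01, "ty": -0.09, "tz": 0.08, "spin": 34}, {"tx": -0.013, "ty": -0.117, "tz": 0.08, "spin": 42}, {"tx": -0.013, "ty": -0.117, "tz": 0.08, "spin": 50}], "gripper": -1}}

```text
t: 55.2
ee_pos: [555.2, -35.9, 208.6]
orientation: [2.844, 1.333, 0.0]
ft_force: [0.4, 0.1, 0.7]
width: 85.9
grasp_force: 0.0
```

```bash
python3 - <<'E'
from h import *
im=ctrl.get_image("top"); a=cv2.resize(im[179:224,243:293],None,fx=8,fy=8,interpolation=cv2.INTER_CUBIC)
s=ctrl.get_image("side"); b=cv2.resize(s[180:225,298:348],None,fx=8,fy=8,interpolation=cv2.INTER_CUBIC)
cv2.imwrite("pics/m8.png",np.hstack([a,b])[:,:,::-1]); print(ctrl.get_obs()["ee_pos"])
E
```

```text
[555.56168671 -34.05304637 208.52880813]
```

View pics/m8.png

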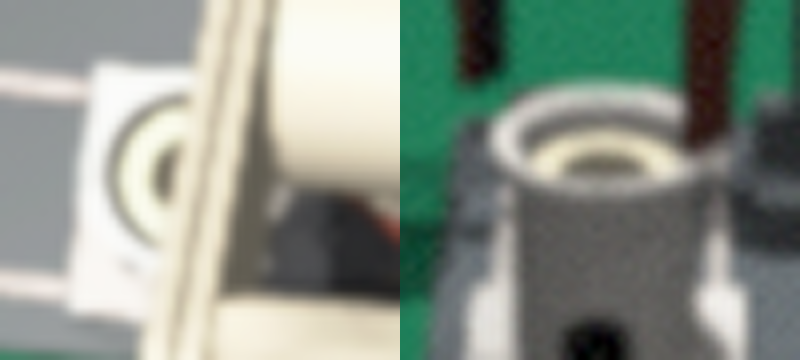

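Emit:
{"fn": "apply_moves", "kwargs": {"targets": [{"tx": 0, "ty": 0, "tz": 0, "spin": 8}, {"tx": 0, "ty": 0, "tz": 0, "spin": 16}, {"tx": 0, "ty": 0, "tz": 0, "spin": 24}, {"tx": 0, "ty": 0, "tz": -0.03, "spin": 32}, {"tx": 0, "ty": 0, "tz": -0.07, "spin": 33}, {"tx": 0, "ty": 0, "tz": -0.11, "spin": 33}, {"tx": 0, "ty": 0, "tz": -0.131, "spin": 33}, {"tx": 0, "ty": 0, "tz": -0.131, "spin": 33}]}}

```text
t: 56.1
ee_pos: [553.4, -32.5, 74.4]
orientation: [-2.352, -2.077, 0.006]
ft_force: [-0.2, 1.2, -0.2]
width: 88.0
grasp_force: 0.0
```

Emit:
{"fn": "apply_moves", "kwargs": {"targets": [{"tx": 0, "ty": 0, "tz": 0, "spin": 0}, {"tx": 0, "ty": 0, "tz": 0, "spin": 0}, {"tx": 0, "ty": 0, "tz": 0, "spin": 0}, {"tx": 0, "ty": 0, "tz": 0, "spin": 0}, {"tx": 0, "ty": 0, "tz": 0, "spin": 0}, {"tx": 0, "ty": 0, "tz": 0, "spin": 0}, {"tx": 0, "ty": 0, "tz": 0, "spin": 0}, {"tx": 0, "ty": 0, "tz": 0, "spin": 0}], "gripper": 1}}

```text
t: 56.9
ee_pos: [555.5, -33.3, 77.2]
orientation: [-2.352, -2.082, 0.0]
ft_force: [-0.4, -0.4, 0.7]
width: 27.1
grasp_force: 0.0
```

Emit:
{"fn": "apply_moves", "kwargs": {"targets": [{"tx": 0, "ty": 0, "tz": 0, "spin": 0}, {"tx": 0, "ty": 0, "tz": 0, "spin": 0}, {"tx": 0.001, "ty": 0.006, "tz": 0, "spin": 0}, {"tx": 0.002, "ty": 0.018, "tz": 0, "spin": 0}, {"tx": 0.004, "ty": 0.036, "tz": 0, "spin": 0}, {"tx": 0.006, "ty": 0.056, "tz": 0, "spin": 0}, {"tx": 0.009, "ty": 0.076, "tz": 0, "spin": 0}, {"tx": 0.011, "ty": 0.096, "tz": 0, "spin": 0}]}}

```text
t: 57.7
ee_pos: [566.3, 63.4, 77.2]
orientation: [2.352, 2.083, -0.002]
ft_force: [2.2, -4.5, -0.6]
width: 25.7
grasp_force: 30.0
```

Emit:
{"fn": "apply_moves", "kwargs": {"targets": [{"tx": 0.002, "ty": 0.016, "tz": 0, "spin": 0}, {"tx": 0.003, "ty": 0.03, "tz": 0, "spin": 0}, {"tx": 0.005, "ty": 0.042, "tz": 0, "spin": 0}, {"tx": 0.006, "ty": 0.052, "tz": 0, "spin": 0}, {"tx": 0.007, "ty": 0.06, "tz": 0, "spin": 0}, {"tx": 0.007, "ty": 0.065, "tz": 0, "spin": 0}, {"tx": 0.008, "ty": 0.068, "tz": 0, "spin": 0}, {"tx": 0.008, "ty": 0.068, "tz": 0, "spin": 0}]}}

```text
t: 58.5
ee_pos: [573.6, 131.5, 77.1]
orientation: [-2.351, -2.081, 0.002]
ft_force: [-5.7, 2.4, 6.2]
width: 25.5
grasp_force: 30.0
```

Emit:
{"fn": "apply_moves", "kwargs": {"targets": [{"tx": 0, "ty": 0.001, "tz": 0, "spin": 0}, {"tx": 0, "ty": 0.003, "tz": 0, "spin": 0}, {"tx": 0, "ty": 0.005, "tz": 0, "spin": 0}, {"tx": 0.001, "ty": 0.006, "tz": 0, "spin": 0}, {"tx": 0.001, "ty": 0.007, "tz": 0, "spin": 0}, {"tx": 0.001, "ty": 0.007, "tz": 0, "spin": 0}, {"tx": 0.001, "ty": 0.007, "tz": 0, "spin": 0}, {"tx": 0.001, "ty": 0.007, "tz": 0, "spin": 0}]}}

```text
t: 59.3
ee_pos: [574.1, 135.8, 77.2]
orientation: [-2.352, -2.082, 0.007]
ft_force: [-7.9, -12.5, 10.4]
width: 25.5
grasp_force: 30.0
```

Emit:
{"fn": "apply_moves", "kwargs": {"targets": [{"tx": 0, "ty": 0, "tz": 0, "spin": 0}, {"tx": 0, "ty": 0, "tz": 0, "spin": 0}, {"tx": 0, "ty": 0, "tz": 0, "spin": 0}, {"tx": 0, "ty": 0, "tz": 0, "spin": 0}, {"tx": 0, "ty": 0, "tz": 0.02, "spin": 0}, {"tx": 0, "ty": 0, "tz": 0.05, "spin": 0}, {"tx": 0, "ty": 0, "tz": 0.09, "spin": 0}, {"tx": 0, "ty": -0.02, "tz": 0.13, "spin": 0}], "gripper": -1}}

```text
t: 60.1
ee_pos: [575.4, 119.2, 208.2]
orientation: [-2.349, -2.084, -0.0]
ft_force: [1.1, -0.3, 0.2]
width: 85.6
grasp_force: 0.0
```

Emit:
{"fn": "apply_moves", "kwargs": {"targets": [{"tx": -0.01, "ty": -0.04, "tz": 0.02, "spin": 0}, {"tx": -0.02, "ty": -0.08, "tz": 0.04, "spin": 0}, {"tx": -0.03, "ty": -0.12, "tz": 0.07, "spin": 0}, {"tx": -0.05, "ty": -0.15, "tz": 0.1, "spin": 0}, {"tx": -0.07, "ty": -0.18, "tz": 0.12, "spin": 0}, {"tx": -0.09, "ty": -0.2, "tz": 0.15, "spin": 0}, {"tx": -0.1, "ty": -0.2, "tz": 0.17, "spin": 0}, {"tx": -0.1, "ty": -0.2, "tz": 0.17, "spin": 0}], "gripper": 1}}

```text
t: 60.9
ee_pos: [476.0, -83.0, 380.2]
orientation: [2.35, 2.078, 0.006]
ft_force: [0.7, 0.8, 0.0]
width: 27.5
grasp_force: 0.0
```

```bash
python3 - <<'E'
from h import *
np.set_printoptions(precision=1,suppress=True)
o=ctrl.get_obs();print(o["ee_pos"],o["width"])
im=ctrl.get_image("top"); a=cv2.resize(im[170:260,170:260],None,fx=4.4,fy=4.4,interpolation=cv2.INTER_CUBIC)
s=ctrl.get_image("side"); b=cv2.resize(s[90:180,260:350],None,fx=4.4,fy=4.4,interpolation=cv2.INTER_CUBIC)
cv2.imwrite("pics/p9.png",np.hstack([a,b])[:,:,::-1])
for nm in("pad","mouth","handle"):
    A=ctrl.pinpoint(nm,"top");B=ctrl.pinpoint(nm,"side")
    for r in A[:1]: print(nm,"top",r["score"],np.array(r["uv"]))
    for r in B[:1]: print(nm,"side",r["score"],np.array(r["uv"]))
    if A and B: print(tri(A[0]["uv"],B[0]["uv"]))
E
```

```text
[476.  -83.  380.2] 27.465388037169205
pad top 0.93 [192.5 228.2]
pad side 0.65 [284.8 122.4]
[463.6 276.7 311. ]
mouth top 0.62 [213.  194.9]
mouth side 0.65 [326.6 174.5]
[593.9 266.7 122. ]
handle top 0.94 [249.9 201.4]
handle side 0.88 [327.5 191.3]
[578.7 141.  121. ]
```

View pics/p9.png

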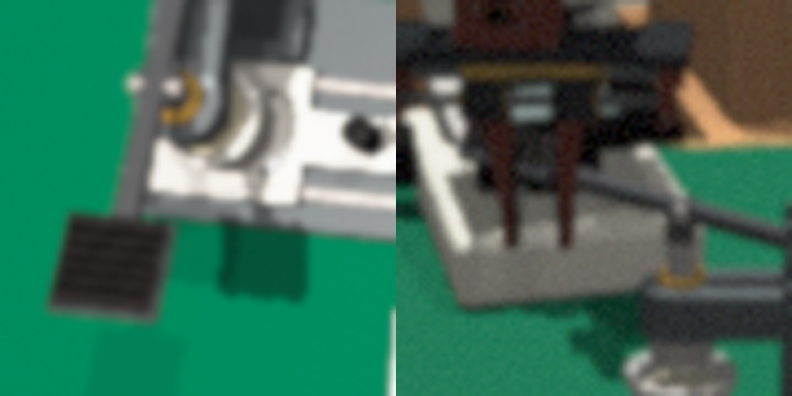

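```bash
python3 - <<'E'
from h import *
P=at_z((194.6,230.3),320,"top"); print(P)
c=np.array([[65,215],[172,225],[155,322],[50,308]])/4.4-.5+170
for q,z in zip(c,(310,310,330,330)): print(at_z(q,z,"top"))
print(proj(P,"side"))
E
```

```text
[458.53205328 267.75596567 320.        ]
[494.21947429 302.4459942  310.        ]
[487.30895402 230.04782784 310.        ]
[422.39410082 234.44127524 330.        ]
[431.56817558 304.12161889 330.        ]
[[283.66181521 120.66741678]]
```

Emit:
{"fn": "apply_moves", "kwargs": {"targets": [{"tx": -0.002, "ty": 0.045, "tz": 0.01, "spin": 0}, {"tx": -0.005, "ty": 0.09, "tz": 0.01, "spin": 0}, {"tx": -0.008, "ty": 0.135, "tz": 0.01, "spin": 0}, {"tx": -0.01, "ty": 0.18, "tz": 0.01, "spin": 0}, {"tx": -0.012, "ty": 0.225, "tz": 0.01, "spin": 0}, {"tx": -0.014, "ty": 0.27, "tz": 0.01, "spin": 0}, {"tx": -0.016, "ty": 0.315, "tz": 0.01, "spin": 0}, {"tx": -0.017, "ty": 0.35, "tz": 0.01, "spin": 0}]}}

```text
t: 62.1
ee_pos: [457.9, 270.4, 386.6]
orientation: [-2.35, -2.084, 0.001]
ft_force: [-0.0, -0.4, -0.4]
width: 0.6
grasp_force: 0.0
```

Emit:
{"fn": "apply_moves", "kwargs": {"targets": [{"tx": 0, "ty": 0, "tz": -0.015, "spin": 0}, {"tx": 0, "ty": 0, "tz": -0.03, "spin": 0}, {"tx": 0, "ty": 0, "tz": -0.045, "spin": 0}, {"tx": 0, "ty": 0, "tz": -0.055, "spin": 0}, {"tx": 0, "ty": 0, "tz": -0.065, "spin": 0}, {"tx": 0, "ty": 0, "tz": -0.075, "spin": 0}, {"tx": 0, "ty": 0, "tz": -0.085, "spin": 0}, {"tx": 0, "ty": 0, "tz": -0.09, "spin": 0}]}}

```text
t: 62.9
ee_pos: [458.3, 267.7, 296.5]
orientation: [-2.352, -2.082, 0.001]
ft_force: [-1.8, -0.2, 3.0]
width: 0.3
grasp_force: 1.7
```

Emit:
{"fn": "apply_moves", "kwargs": {"targets": [{"tx": 0, "ty": 0, "tz": -0.01, "spin": 0}, {"tx": 0, "ty": 0, "tz": -0.02, "spin": 0}, {"tx": 0, "ty": 0, "tz": -0.03, "spin": 0}, {"tx": 0, "ty": 0, "tz": -0.04, "spin": 0}, {"tx": 0, "ty": 0, "tz": -0.05, "spin": 0}, {"tx": 0, "ty": 0, "tz": -0.06, "spin": 0}, {"tx": 0, "ty": 0, "tz": -0.07, "spin": 0}, {"tx": 0, "ty": 0, "tz": -0.075, "spin": 0}]}}

```text
t: 63.7
ee_pos: [458.3, 267.9, 221.7]
orientation: [-2.352, -2.082, 0.0]
ft_force: [-4.8, 0.4, 9.3]
width: 0.4
grasp_force: 4.9
```

Emit:
{"fn": "apply_moves", "kwargs": {"targets": [{"tx": 0, "ty": 0, "tz": -0.006, "spin": 0}, {"tx": 0, "ty": 0, "tz": -0.012, "spin": 0}, {"tx": 0, "ty": 0, "tz": -0.018, "spin": 0}, {"tx": 0, "ty": 0, "tz": -0.022, "spin": 0}, {"tx": 0, "ty": 0, "tz": -0.026, "spin": 0}, {"tx": 0, "ty": 0, "tz": -0.028, "spin": 0}, {"tx": 0, "ty": 0, "tz": -0.03, "spin": 0}, {"tx": 0, "ty": 0, "tz": -0.03, "spin": 0}]}}

```text
t: 64.5
ee_pos: [461.5, 268.0, 194.8]
orientation: [2.349, 2.081, 0.009]
ft_force: [0.1, -5.1, 22.2]
width: 0.2
grasp_force: 10.2
```

Emit:
{"fn": "apply_moves", "kwargs": {"targets": [{"tx": 0, "ty": 0, "tz": -0.001, "spin": 0}, {"tx": 0, "ty": 0, "tz": -0.001, "spin": 0}, {"tx": 0, "ty": 0, "tz": -0.001, "spin": 0}, {"tx": 0, "ty": 0, "tz": -0.001, "spin": 0}, {"tx": 0, "ty": 0, "tz": -0.001, "spin": 0}, {"tx": 0, "ty": 0, "tz": -0.001, "spin": 0}, {"tx": 0, "ty": 0, "tz": -0.001, "spin": 0}, {"tx": 0, "ty": 0, "tz": -0.001, "spin": 0}]}}

```text
t: 65.3
ee_pos: [461.5, 268.0, 194.7]
orientation: [2.349, 2.081, 0.01]
ft_force: [-3.0, -6.0, 29.0]
width: 0.9
grasp_force: 14.2
```

```bash
python3 - <<'E'
from h import *
np.set_printoptions(precision=1,suppress=True)
o=ctrl.get_obs();print(o["ee_pos"],o["ft_force"])
for nm,z in(("cover",35),):
  for n in("top","side"):
    ctrl.get_image(n)
    for r in ctrl.pinpoint(nm,n)[:2]: print(nm,n,r["score"],np.array(r["uv"]),at_z(r["uv"],z,n))
    r=ctrl.outline_of("cover",n)
    if r: print(r[0]["score"],r[0]["box"])
a=ctrl.get_image("side"); b=cv2.resize(a[90:300,240:400],None,fx=2.8,fy=2.8,interpolation=cv2.INTER_CUBIC); cv2.imwrite("pics/q10.png",b[:,:,::-1])
E
```

```text
[461.5 268.  194.7] [-3. -6. 29.]
cover top 0.61 [333.9 243.5] [ 426.8 -143.    35. ]
cover top 0.38 [390.  169.8] [ 689.5 -346.9   35. ]
0.95 [322.4, 231.7, 346.8, 255.4]
cover side 0.74 [275.6 270.8] [ 419.8 -156.1   35. ]
0.81 [264.1, 260.0, 296.8, 284.6]
```

View pics/q10.png

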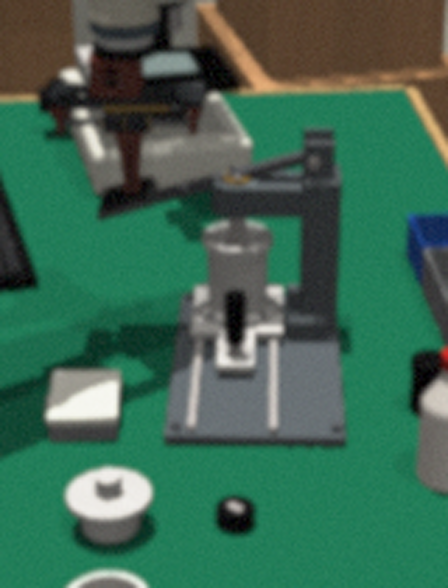

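Emit:
{"fn": "apply_moves", "kwargs": {"targets": [{"tx": 0, "ty": 0, "tz": 0.015, "spin": 0}, {"tx": 0, "ty": 0, "tz": 0.035, "spin": 0}, {"tx": 0, "ty": 0, "tz": 0.055, "spin": 0}, {"tx": 0, "ty": 0, "tz": 0.08, "spin": 0}, {"tx": 0, "ty": 0, "tz": 0.11, "spin": 0}, {"tx": 0, "ty": 0, "tz": 0.14, "spin": 0}, {"tx": 0, "ty": 0, "tz": 0.17, "spin": 0}, {"tx": 0, "ty": 0, "tz": 0.195, "spin": 0}]}}

```text
t: 66.45
ee_pos: [458.9, 267.6, 387.3]
orientation: [2.352, 2.082, 0.002]
ft_force: [-0.2, 0.6, 0.0]
width: 1.1
grasp_force: 0.0
```

Emit:
{"fn": "apply_moves", "kwargs": {"targets": [{"tx": 0, "ty": -0.04, "tz": 0, "spin": 0}, {"tx": 0, "ty": -0.085, "tz": 0, "spin": 0}, {"tx": 0, "ty": -0.13, "tz": 0, "spin": 0}, {"tx": 0.01, "ty": -0.175, "tz": 0, "spin": 0}, {"tx": 0.03, "ty": -0.21, "tz": -0.01, "spin": 0}, {"tx": 0.05, "ty": -0.23, "tz": -0.04, "spin": 0}, {"tx": 0.075, "ty": -0.235, "tz": -0.08, "spin": 0}, {"tx": 0.1, "ty": -0.235, "tz": -0.12, "spin": 0}], "gripper": -1}}

```text
t: 67.25
ee_pos: [559.7, 31.0, 264.8]
orientation: [2.353, 2.079, 0.002]
ft_force: [0.0, -0.8, -0.6]
width: 60.7
grasp_force: 0.0
```

```bash
python3 - <<'E'
from h import *
np.set_printoptions(precision=1,suppress=True)
print(ctrl.get_obs()["ee_pos"])
for n in("top","side"):
    ctrl.get_image(n)
    for nm,z in(("pad",320),("handle",115)):
        for r in ctrl.pinpoint(nm,n)[:1]: print(nm,n,r["score"],np.array(r["uv"]),at_z(r["uv"],z,n))
E
```

```text
[559.7  31.  264.8]
pad top 0.59 [191.2 230.3] [458.6 277.8 320. ]
handle top 0.57 [250.2 198.7] [576.8 141.1 115. ]
pad side 0.64 [286.2 119.6] [466.9 277.5 320. ]
handle side 0.92 [322.  192.2] [572.9 150.  115. ]
```

Emit:
{"fn": "apply_moves", "kwargs": {"targets": [{"tx": 0.005, "ty": 0.03, "tz": -0.03, "spin": 0}, {"tx": 0.01, "ty": 0.06, "tz": -0.05, "spin": 0}, {"tx": 0.0155, "ty": 0.09, "tz": -0.07, "spin": 0}, {"tx": 0.0155, "ty": 0.102, "tz": -0.09, "spin": 0}, {"tx": 0.0155, "ty": 0.102, "tz": -0.12, "spin": 0}, {"tx": 0.0155, "ty": 0.102, "tz": -0.15, "spin": 0}, {"tx": 0.0155, "ty": 0.102, "tz": -0.175, "spin": 0}, {"tx": 0.0155, "ty": 0.102, "tz": -0.189, "spin": 0}]}}

```text
t: 68.35
ee_pos: [574.1, 135.1, 77.8]
orientation: [2.351, 2.083, 0.002]
ft_force: [-0.4, -0.1, -0.2]
width: 87.7
grasp_force: 0.0
```

Emit:
{"fn": "apply_moves", "kwargs": {"targets": [{"tx": 0, "ty": 0, "tz": 0, "spin": 0}, {"tx": 0, "ty": 0, "tz": 0, "spin": 0}, {"tx": 0, "ty": 0, "tz": 0, "spin": 0}, {"tx": 0, "ty": 0, "tz": 0, "spin": 0}, {"tx": 0, "ty": 0, "tz": 0, "spin": 0}, {"tx": 0, "ty": 0, "tz": 0, "spin": 0}, {"tx": 0, "ty": 0, "tz": 0, "spin": 0}, {"tx": 0, "ty": 0, "tz": 0, "spin": 0}], "gripper": 1}}

```text
t: 69.15
ee_pos: [574.0, 134.7, 77.2]
orientation: [2.352, 2.082, -0.0]
ft_force: [0.6, -0.7, 0.1]
width: 27.4
grasp_force: 0.0
```

Emit:
{"fn": "apply_moves", "kwargs": {"targets": [{"tx": 0, "ty": 0, "tz": 0, "spin": 0}, {"tx": 0, "ty": 0, "tz": 0, "spin": 0}, {"tx": -0.001, "ty": -0.006, "tz": 0, "spin": 0}, {"tx": -0.002, "ty": -0.018, "tz": 0, "spin": 0}, {"tx": -0.004, "ty": -0.036, "tz": 0, "spin": 0}, {"tx": -0.006, "ty": -0.056, "tz": 0, "spin": 0}, {"tx": -0.009, "ty": -0.076, "tz": 0, "spin": 0}, {"tx": -0.011, "ty": -0.096, "tz": 0, "spin": 0}]}}

```text
t: 69.95
ee_pos: [563.5, 37.9, 77.2]
orientation: [2.352, 2.082, 0.002]
ft_force: [3.6, 3.8, -4.4]
width: 25.9
grasp_force: 30.0
```

Emit:
{"fn": "apply_moves", "kwargs": {"targets": [{"tx": -0.002, "ty": -0.016, "tz": 0, "spin": 0}, {"tx": -0.003, "ty": -0.03, "tz": 0, "spin": 0}, {"tx": -0.005, "ty": -0.042, "tz": 0, "spin": 0}, {"tx": -0.006, "ty": -0.052, "tz": 0, "spin": 0}, {"tx": -0.007, "ty": -0.06, "tz": 0, "spin": 0}, {"tx": -0.007, "ty": -0.065, "tz": 0, "spin": 0}, {"tx": -0.008, "ty": -0.068, "tz": 0, "spin": 0}, {"tx": -0.008, "ty": -0.068, "tz": 0, "spin": 0}]}}

```text
t: 70.75
ee_pos: [556.2, -30.4, 77.2]
orientation: [2.351, 2.081, 0.002]
ft_force: [5.7, -2.7, -7.0]
width: 25.6
grasp_force: 30.0
```

Emit:
{"fn": "apply_moves", "kwargs": {"targets": [{"tx": 0, "ty": -0.001, "tz": 0, "spin": 0}, {"tx": 0, "ty": -0.003, "tz": 0, "spin": 0}, {"tx": 0, "ty": -0.005, "tz": 0, "spin": 0}, {"tx": -0.001, "ty": -0.006, "tz": 0, "spin": 0}, {"tx": -0.001, "ty": -0.007, "tz": 0, "spin": 0}, {"tx": -0.001, "ty": -0.007, "tz": 0, "spin": 0}, {"tx": -0.001, "ty": -0.007, "tz": 0, "spin": 0}, {"tx": -0.001, "ty": -0.007, "tz": 0, "spin": 0}]}}

```text
t: 71.55
ee_pos: [555.7, -34.4, 77.1]
orientation: [2.353, 2.081, 0.007]
ft_force: [10.3, 15.2, -7.6]
width: 25.8
grasp_force: 30.0
```

Emit:
{"fn": "apply_moves", "kwargs": {"targets": [{"tx": 0, "ty": 0, "tz": 0, "spin": 0}, {"tx": 0, "ty": 0, "tz": 0, "spin": 0}, {"tx": 0, "ty": 0, "tz": 0, "spin": 0}, {"tx": 0, "ty": 0, "tz": 0, "spin": 0}, {"tx": 0, "ty": 0, "tz": 0.02, "spin": 0}, {"tx": 0, "ty": 0, "tz": 0.06, "spin": 0}, {"tx": 0, "ty": 0, "tz": 0.1, "spin": 0}, {"tx": 0, "ty": 0, "tz": 0.13, "spin": 0}], "gripper": -1}}

```text
t: 72.35
ee_pos: [554.3, -36.6, 209.5]
orientation: [2.352, 2.081, 0.001]
ft_force: [1.3, 0.2, -0.6]
width: 85.7
grasp_force: 0.0
```

```bash
python3 - <<'E'
from h import *
np.set_printoptions(precision=1,suppress=True)
print(ctrl.get_obs()["ee_pos"])
im={n:ctrl.get_image(n) for n in("top","side")}
for n in im:
    for uv,a,c in creams(n,im[n]):
        P=at_z(uv,42,n)
        if 350<P[0]<500 and -250<P[1]<-50: print(n,uv,a,P)
    for r in ctrl.pinpoint("cover",n)[:1]: print("pin",n,r["score"],np.array(r["uv"]),at_z(r["uv"],35,n))
    r=ctrl.outline_of("cover",n)
    if r: print("outl",n,r[0]["score"],r[0]["box"],at_z(np.argwhere(r[0]["pixels"]).mean(0)[::-1],42,n))
x=proj([427,-140,50],"side")[0].astype(int); print(x)
b=[cv2.resize(im[n][v-30:v+30,u-30:u+30],None,fx=6,fy=6,interpolation=cv2.INTER_CUBIC) for n,(u,v) in(("top",proj([427,-140,50],"top")[0].astype(int)),("side",x))]
print(proj([427,-140,50],"top")[0].astype(int))
cv2.imwrite("pics/k11.png",np.hstack(b)[:,:,::-1])
E
```

```text
[554.3 -36.6 209.5]
top [333.4 243.5] 446.5 [ 426.5 -141.2   42. ]
pin top 0.72 [333.1 245.3] [ 420.5 -140.1   35. ]
outl top 0.92 [320.4, 232.6, 347.2, 255.5] [ 426.2 -139.2   42. ]
side [278.4 267.3] 357.0 [ 427.7 -150.3   42. ]
pin side 0.67 [278.4 270.4] [ 427.5 -154.9   35. ]
[277 262]
[333 243]
```

View pics/k11.png

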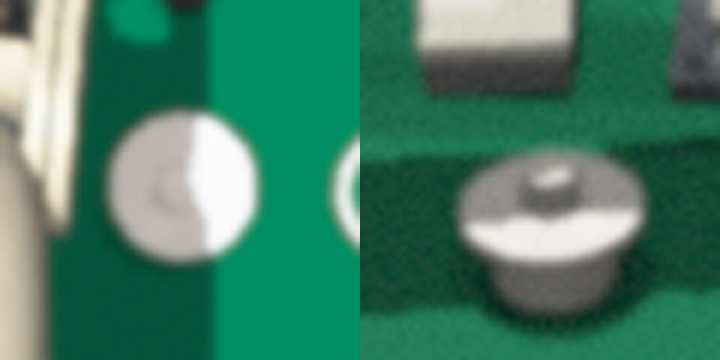

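Emit:
{"fn": "apply_moves", "kwargs": {"targets": [{"tx": -0.02, "ty": -0.015, "tz": 0, "spin": -8}, {"tx": -0.04, "ty": -0.03, "tz": 0, "spin": -16}, {"tx": -0.06, "ty": -0.05, "tz": 0, "spin": -24}, {"tx": -0.08, "ty": -0.07, "tz": 0, "spin": -32}, {"tx": -0.1, "ty": -0.085, "tz": 0, "spin": -40}, {"tx": -0.12, "ty": -0.1, "tz": 0, "spin": -48}, {"tx": -0.1275, "ty": -0.1045, "tz": 0, "spin": -56}, {"tx": -0.1275, "ty": -0.1045, "tz": -0.01, "spin": -64}]}}

```text
t: 73.45
ee_pos: [425.1, -141.3, 196.4]
orientation: [-3.1, -0.508, 0.002]
ft_force: [-1.0, -0.3, -1.0]
width: 88.1
grasp_force: 0.0
```

Emit:
{"fn": "apply_moves", "kwargs": {"targets": [{"tx": 0, "ty": 0, "tz": -0.02, "spin": -8}, {"tx": 0, "ty": 0, "tz": -0.04, "spin": -16}, {"tx": 0, "ty": 0, "tz": -0.07, "spin": -19}, {"tx": 0, "ty": 0, "tz": -0.1, "spin": -19}, {"tx": 0, "ty": 0, "tz": -0.125, "spin": -19}, {"tx": 0, "ty": 0, "tz": -0.14, "spin": -19}, {"tx": 0, "ty": 0, "tz": -0.148, "spin": -19}, {"tx": 0, "ty": 0, "tz": -0.15, "spin": -19}]}}

```text
t: 74.25
ee_pos: [425.3, -140.4, 45.7]
orientation: [-3.14, -0.001, 0.005]
ft_force: [-0.4, -0.0, 0.5]
width: 87.6
grasp_force: 0.0
```

Emit:
{"fn": "apply_moves", "kwargs": {"targets": [{"tx": 0, "ty": 0, "tz": 0, "spin": 0}, {"tx": 0, "ty": 0, "tz": 0, "spin": 0}, {"tx": 0, "ty": 0, "tz": 0, "spin": 0}, {"tx": 0, "ty": 0, "tz": 0, "spin": 0}, {"tx": 0, "ty": 0, "tz": 0, "spin": 0}, {"tx": 0, "ty": 0, "tz": 0, "spin": 0}, {"tx": 0, "ty": 0, "tz": 0, "spin": 0}, {"tx": 0, "ty": 0, "tz": 0, "spin": 0}], "gripper": 1}}

```text
t: 75.05
ee_pos: [426.5, -140.7, 47.2]
orientation: [-3.141, -0.001, 0.0]
ft_force: [0.7, 2.0, 2.1]
width: 27.2
grasp_force: 1.1
```

Emit:
{"fn": "apply_moves", "kwargs": {"targets": [{"tx": 0, "ty": 0, "tz": 0, "spin": 0}, {"tx": 0, "ty": 0, "tz": 0, "spin": 0}, {"tx": 0, "ty": 0, "tz": 0, "spin": 0}, {"tx": 0, "ty": 0, "tz": 0, "spin": 0}, {"tx": 0, "ty": 0, "tz": 0, "spin": 0}, {"tx": 0, "ty": 0, "tz": 0, "spin": 0}, {"tx": 0, "ty": 0, "tz": 0, "spin": 0}, {"tx": 0, "ty": 0, "tz": 0, "spin": 0}]}}

```text
t: 75.85
ee_pos: [426.5, -140.8, 47.2]
orientation: [-3.142, -0.001, 0.0]
ft_force: [-0.7, 0.1, -1.2]
width: 25.7
grasp_force: 29.8
```

Emit:
{"fn": "apply_moves", "kwargs": {"targets": [{"tx": 0, "ty": 0, "tz": 0.01, "spin": 0}, {"tx": 0, "ty": 0, "tz": 0.04, "spin": 0}, {"tx": 0, "ty": 0, "tz": 0.08, "spin": 0}, {"tx": 0, "ty": 0, "tz": 0.12, "spin": 0}, {"tx": 0, "ty": 0, "tz": 0.155, "spin": 0}, {"tx": 0.01, "ty": 0.015, "tz": 0.17, "spin": 0}, {"tx": 0.03, "ty": 0.05, "tz": 0.17, "spin": 0}, {"tx": 0.055, "ty": 0.085, "tz": 0.17, "spin": 0}]}}

```text
t: 76.65
ee_pos: [481.8, -55.3, 218.9]
orientation: [3.141, -0.002, 0.003]
ft_force: [-0.5, -0.5, -1.9]
width: 25.3
grasp_force: 29.8
```

Emit:
{"fn": "apply_moves", "kwargs": {"targets": [{"tx": 0.022, "ty": 0.035, "tz": 0, "spin": 0}, {"tx": 0.044, "ty": 0.07, "tz": 0, "spin": 0}, {"tx": 0.066, "ty": 0.105, "tz": 0, "spin": 0}, {"tx": 0.08, "ty": 0.13, "tz": 0, "spin": 0}, {"tx": 0.087, "ty": 0.139, "tz": 0, "spin": 0}, {"tx": 0.087, "ty": 0.139, "tz": 0, "spin": 0}, {"tx": 0.087, "ty": 0.139, "tz": 0, "spin": 0}, {"tx": 0.087, "ty": 0.139, "tz": -0.015, "spin": 0}]}}

```text
t: 77.45
ee_pos: [569.1, 82.1, 203.9]
orientation: [-3.142, 0.001, -0.005]
ft_force: [0.5, -0.1, -1.9]
width: 25.0
grasp_force: 29.8
```

```bash
python3 - <<'E'
from h import *
o=ctrl.get_obs();print(o["ee_pos"],o["width"])
s=ctrl.get_image("side"); cv2.imwrite("pics/v12.png",cv2.resize(s[140:240,270:380],None,fx=5,fy=5,interpolation=cv2.INTER_CUBIC)[:,:,::-1])
E
```

```text
[569.0686495   82.07712058 203.85288219] 24.980628178312333
```

View pics/v12.png

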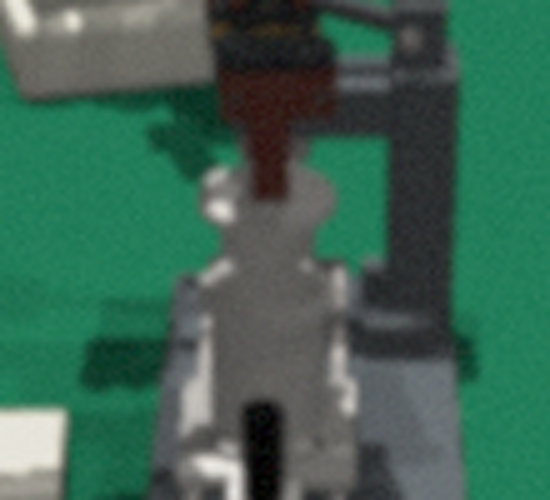

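Emit:
{"fn": "apply_moves", "kwargs": {"targets": [{"tx": 0, "ty": 0, "tz": -0.006, "spin": 0}, {"tx": 0, "ty": 0, "tz": -0.011, "spin": 0}, {"tx": 0, "ty": 0, "tz": -0.016, "spin": 0}, {"tx": 0, "ty": 0, "tz": -0.021, "spin": 0}, {"tx": 0, "ty": 0, "tz": -0.025, "spin": 0}, {"tx": 0, "ty": 0, "tz": -0.028, "spin": 0}, {"tx": 0, "ty": 0, "tz": -0.03, "spin": 0}, {"tx": 0, "ty": 0, "tz": -0.03, "spin": 0}]}}

```text
t: 78.3
ee_pos: [568.4, 83.3, 171.9]
orientation: [3.142, 0.001, -0.001]
ft_force: [0.1, 0.8, -1.6]
width: 25.1
grasp_force: 29.8
```

Emit:
{"fn": "apply_moves", "kwargs": {"targets": [{"tx": 0, "ty": 0, "tz": -0.005, "spin": 0}, {"tx": 0, "ty": 0, "tz": -0.01, "spin": 0}, {"tx": 0, "ty": 0, "tz": -0.015, "spin": 0}, {"tx": 0, "ty": 0, "tz": -0.019, "spin": 0}, {"tx": 0, "ty": 0, "tz": -0.022, "spin": 0}, {"tx": 0, "ty": 0, "tz": -0.024, "spin": 0}, {"tx": 0, "ty": 0, "tz": -0.025, "spin": 0}, {"tx": 0, "ty": 0, "tz": -0.025, "spin": 0}]}}

```text
t: 79.1
ee_pos: [568.5, 83.2, 147.1]
orientation: [3.142, 0.001, -0.0]
ft_force: [0.3, 0.5, -1.8]
width: 25.0
grasp_force: 29.8
```

Free so far. The last millimetre comes next, then release and clear away.

Emit:
{"fn": "apply_moves", "kwargs": {"targets": [{"tx": 0, "ty": 0, "tz": -0.0005, "spin": 0}, {"tx": 0, "ty": 0, "tz": -0.001, "spin": 0}, {"tx": 0, "ty": 0, "tz": -0.001, "spin": 0}, {"tx": 0, "ty": 0, "tz": -0.001, "spin": 0}, {"tx": 0, "ty": 0, "tz": -0.001, "spin": 0}, {"tx": 0, "ty": 0, "tz": -0.001, "spin": 0}, {"tx": 0, "ty": 0, "tz": -0.001, "spin": 0}, {"tx": 0, "ty": 0, "tz": -0.001, "spin": 0}]}}

```text
t: 79.9
ee_pos: [568.8, 83.3, 146.4]
orientation: [-3.141, -0.001, -0.001]
ft_force: [-0.6, 0.4, 4.4]
width: 25.7
grasp_force: 29.8
```

Emit:
{"fn": "apply_moves", "kwargs": {"targets": [{"tx": 0, "ty": 0, "tz": 0, "spin": 0}, {"tx": 0, "ty": 0, "tz": 0, "spin": 0}, {"tx": 0, "ty": 0, "tz": 0, "spin": 0}, {"tx": 0, "ty": 0, "tz": 0, "spin": 0}, {"tx": 0, "ty": 0, "tz": 0.01, "spin": 0}, {"tx": 0, "ty": 0, "tz": 0.04, "spin": 0}, {"tx": 0, "ty": 0, "tz": 0.08, "spin": 0}, {"tx": 0, "ty": 0, "tz": 0.12, "spin": 0}], "gripper": -1}}

```text
t: 80.7
ee_pos: [568.2, 83.2, 267.9]
orientation: [3.142, 0.001, -0.001]
ft_force: [0.1, 0.5, -0.0]
width: 85.6
grasp_force: 0.0
```

Emit:
{"fn": "apply_moves", "kwargs": {"targets": [{"tx": 0, "ty": -0.045, "tz": 0, "spin": 0}, {"tx": 0, "ty": -0.09, "tz": 0, "spin": 0}, {"tx": 0, "ty": -0.135, "tz": 0, "spin": 0}, {"tx": 0, "ty": -0.18, "tz": 0, "spin": 0}, {"tx": 0, "ty": -0.225, "tz": 0, "spin": 0}, {"tx": 0, "ty": -0.27, "tz": 0, "spin": 0}, {"tx": 0, "ty": -0.3, "tz": 0, "spin": 0}, {"tx": 0, "ty": -0.3, "tz": 0, "spin": 0}]}}

```text
t: 81.5
ee_pos: [568.4, -220.4, 266.9]
orientation: [3.14, -0.005, 0.001]
ft_force: [0.2, 0.0, -0.5]
width: 88.1
grasp_force: 0.0
```

```bash
python3 - <<'E'
from h import *
print(ctrl.get_obs()["ee_pos"])
im=ctrl.get_image("top"); a=cv2.resize(im[170:250,180:310],None,fx=5,fy=5,interpolation=cv2.INTER_CUBIC)[:,:390+10]
s=ctrl.get_image("side"); b=cv2.resize(s[165:245,285:365],None,fx=5,fy=5,interpolation=cv2.INTER_CUBIC)
a=cv2.resize(im[170:250,220:300],None,fx=5,fy=5,interpolation=cv2.INTER_CUBIC)
cv2.imwrite("pics/z13.png",np.hstack([a,b])[:,:,::-1])
for n in("top","side"):
    for nm,z in(("cover",134),("handle",115),("pad",320)):
        for r in ctrl.pinpoint(nm,n)[:1]: print(nm,n,round(r["score"],2),at_z(r["uv"],z,n).round(1))
E
```

```text
[ 568.37451904 -220.36609011  266.87552776]
cover top 0.56 [573.7  79.9 134. ]
handle top 0.9 [560.3 -29.7 115. ]
pad top 0.61 [469.3 278.1 320. ]
cover side 0.47 [564.6  65.1 134. ]
handle side 0.86 [554.7 -29.3 115. ]
pad side 0.91 [459.1 299.2 320. ]
```

View pics/z13.png

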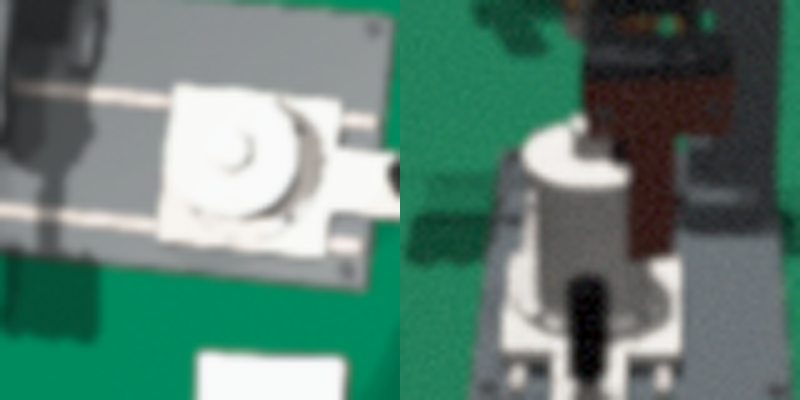

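The cover sits flat: flange at top crop (237,155), level on the sleeve at side crop (590,155). The slide is out, the pedal is up, and the robot is clear.

```bash
python3 -c "
from workcell import ctrl
print(ctrl.close_job())"
```

```text
the job is handed in; nothing more can be done
None
```

I handed the job in at about 82 s: all five rings were dropped in flat and pressed with the slide home, then the slide was drawn fully out and the cover set on the rim; no verdict came back, and I did not see the rings' depth after pressing.

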